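Set up the recipe tablet and put out the ingredients

TASK

Get the worktop ready for cooking from the tablet: loosen the clamp lever on the rail, slide the tablet's carriage along until its pointer stands at the white index clip, and tighten the lever fully again. Turn the tablet to face straight out across the rail, lean it back to 25 degrees from upright, and set all the tins, jars and cartons that are on the worktop onto the wooden tray, the right way up. Leave the pepper mill and the other kitchen things where they are.

Things in the scene. Friction and masses are not known exactly. Their poses are not given: they have to be found in the camera images.
- rail: slotted aluminium rail, 45 wide, 25 high, 620 long, screwed to the worktop in front of the robot; origin at the centre of its underside, its y axis runs along the rail (about world y), its x axis points across it away from the robot, z up
- marker: white plastic index clip, 12 mm wide along the rail, fixed in the rail's front slot and standing 35 mm out of the rail's front face to 36 mm above the worktop; its origin lies on the rail's centre line (rail x = 0, z = 0) at the clip's place along the rail, axes as the rail. (A steel cloth hook sits on the rail's front elsewhere; it is not the mark.)
- pointer (a point): tip of the thin white pointer on the front edge of the carriage, at the carriage's middle, 40 mm in front of the rail's centre line and 35 mm above the worktop; axes as the rail
- carriage (a joint): position of the carriage along the rail, in m, growing along rail +y, -0.15 to 0.15. The carriage is a dark steel plate 56 x 290 x 12 mm lying on the rail (top 37 mm above the worktop). Clamped, it holds against some 50 N; with the lever loosened it slides with about 3 N and stays where it is left
- tab_grip (a point): grip point on the carriage's finger tab: an upright steel tab at the -y end of the carriage, 10 mm thick along the rail, 40 mm wide across it, its top 86 mm above the worktop; the point is at the tab's middle, 70 mm above the worktop; axes as the rail. Good for pinching along the rail and pulling or pushing the carriage
- clamp_axis (a point): on the vertical pivot axis of the clamp lever, at the +y end of the carriage 120 mm from its middle, at the height of the lever's bar (63 mm above the worktop; bar's centre at 65); axes as the rail
- lever (a joint): angle of the black clamp lever in rad. 0: tight, the lever points along the rail (rail +y); it swings level towards the robot (counter-clockwise from above) to 1.1, fully loose. The clamp lets go at about 0.3 and bites again below 0.3; takes about 5 N at lever_grip and stays where it is left
- lever_grip (a point): grip point on the clamp lever, a round black bar 14 mm thick and 90 mm long measured from its pivot; the point is on the bar's centre, 60 mm from the pivot, 65 mm above the worktop; the point's y axis points outward along the bar, z up
- swivel (a joint): swivel of the tablet about the vertical axis through the carriage's middle, rad, -1 to 1. 0: the screen faces straight out across the rail (rail -x, towards the robot's side); positive is counter-clockwise seen from above. Moved by hand, friction about 0.15 N m, stays where it is left
- tilt (a joint): lean of the tablet about its level hinge, rad. 0: upright; positive: top leaning back, away from the side the screen faces; -0.25 to 0.9; 25 degrees is 0.436. The hinge lies 125 mm above the worktop, 60 mm above the tablet's lower edge and 14 mm behind its mid-plane. Moved by hand, friction about 0.35 N m, stays where it is left
- tablet_top (a point): middle of the tablet's top edge. The tablet, black case with a lit page, is 120 wide, 190 high, 14 mm thick, upright format; at tilt 0 this point is over the swivel axis, 255 mm above the worktop. The point's axes: x out of the back of the tablet, y along its top edge, z up along its plane. Can be pinched from above across its thickness
- tray: wooden serving tray, 200 (its x) by 350 (its y) mm, fixed to the worktop, rim 20 mm high and 6 mm thick; origin at the centre of its underside, z up
- tray_in (a point): centre of the tray's inner floor, 6 mm above the worktop; axes as the tray; inside 188 by 338 mm
- tin1: flat food tin with paper band and ring pull, 58 mm across, 44 mm high, about 0.19 kg, standing upright; origin at the centre of its underside, z up; None if absent
- tin2: flat food tin like tin1, standing upright; origin at the centre of its underside, z up; None if absent
- jar1: squat amber glass jar with brass-coloured lid, 58 mm across, 50 mm high, about 0.22 kg, standing upright; origin at the centre of its underside, z up; None if absent
- jar2: squat jar like jar1, standing upright; origin at the centre of its underside, z up; None if absent
- carton: small cardboard carton lying flat, 50 (its x) by 84 (its y) by 42 mm high, about 0.12 kg; origin at the centre of its underside, z up; None if absent
- mill: dark turned-wood pepper mill, 52 mm across, 102 mm high, standing among the ingredients; not an ingredient, leave it; origin under its centre
- mug: white mug 80 mm across, 90 high, bystander; origin under its centre
- bowl: blue bowl 140 mm across, 60 high, bystander; origin under its centre
- spoon: wooden spoon 240 mm long lying on the right, bystander
- oil: green oil bottle 66 mm across, 220 high, behind the rail, bystander; origin under its centre
- canister: steel canister 100 mm across, 130 high, on the left, bystander; origin under its centre
Mind the look-alikes: they are no part of the job. What is shaped like the jar1 but green or purple is not meant.

How it is judged:
On the way, in this order (a step that is already met when the one before it is completed fails the run):
1. the clamp lever is loosened (value of joint lever above 0.5 rad), for 0.2 s.
2. the carriage's pointer is at the index clip (within 6 mm along the rail) (y of pointer in the frame of marker between -0.006 and 0.006 m), for 0.2 s.
3. the lever is tight again with the pointer at the clip (all of step 2 and value of joint lever below 0.15 rad), for 0.2 s.
At the end, for the whole second after the job is handed in: Pointer within 6 mm of the clip's middle along the rail, lever tight (below 0.15 rad), tablet facing straight across the rail within 5 degrees and leaning back 25 degrees within 5, and every tin, jar and carton present the right way up and at rest on the tray floor (all of step 3 and value of joint swivel between -0.09 and 0.09 rad and value of joint tilt between 0.346 and 0.526 rad and x of tin1 in the frame of tray_in between -0.09 and 0.09 m and y of tin1 in the frame of tray_in between -0.165 and 0.165 m and z of tin1 in the frame of tray_in between -0.006 and 0.006 m and angle between each of tin1, tin2, jar1, jar2, carton's own z axis and vertical below 0.1 rad and linear speed of each of tin1, tin2, jar1, jar2, carton below 0.03 m/s and x of tin2 in the frame of tray_in between -0.09 and 0.09 m and y of tin2 in the frame of tray_in between -0.165 and 0.165 m and z of tin2 in the frame of tray_in between -0.006 and 0.006 m and x of jar1 in the frame of tray_in between -0.09 and 0.09 m and y of jar1 in the frame of tray_in between -0.165 and 0.165 m and z of jar1 in the frame of tray_in between -0.006 and 0.006 m and x of jar2 in the frame of tray_in between -0.09 and 0.09 m and y of jar2 in the frame of tray_in between -0.165 and 0.165 m and z of jar2 in the frame of tray_in between -0.006 and 0.006 m and x of carton in the frame of tray_in between -0.09 and 0.09 m and y of carton in the frame of tray_in between -0.165 and 0.165 m and z of carton in the frame of tray_in between -0.006 and 0.006 m); the robot touches nothing.
It fails at once if a bystander (mill, mug, bowl, spoon, bottle, canister) is moved more than 5 cm (distance of any of mill, mug, bowl, spoon, oil, canister from where it was at the start of the episode above 0.05 m).
Of tin1, tin2, jar1, jar2, carton only 3 to 4 are there at a start; the rules pass over those that are not, and their reading is None.
At some moment in a run one of tin1, tin2, jar1, jar2, carton may be knocked a few centimetres aside while the robot is not near it.
Once in a run the grip may slacken for a moment while it holds something.
It also fails if it takes over 208 s, if anything falls off the work surface, if the arm or the gripper's body presses on something with over 40 N, if the wrist force passes 120 N, or if a joint passes its speed limit or range.

ROBOT

A 6-joint arm with a two-finger parallel gripper is mounted at the origin on the work surface. World frame = base frame: x ahead of the robot, y to its left, z up, the work surface at z = 0. Lengths are in m, angles in rad, forces in N, time in s.
With the tool pointing down it reaches from about 0.35 to 0.875 m from the base axis. Payload 4.2 kg.
Tool frame: the origin (TCP) lies midway between the tips of the shut fingers; the grasp point (between the pads) lies 19 mm behind it; z points along the fingers, y is the line along which they close (so a half turn about z gives the same grasp; the last joint's range is limited). The gripper opens to 85 mm and grips with 20 to 120 N. Pads are 22 mm wide; open, the fingers measure 114 mm over their backs; the gripper's body (76 mm by 85 mm) begins 54 mm behind the grasp point. The pads swing forward as they close: fully open they stand 13 mm farther back than shut.
Start: joints at [-1.081, 0.385, 0.008, 0, -1.194, -0.259], TCP at [0.143, -0.608, 0.231] pointing down, gripper open.
Joint ranges: [-3.14, 3.14], [-1.21, 2.06], [-1.07, 1.41], [-3.16, 2.05], [-2.99, -0.16], [-3.1, 3.1]. Speed limits (rad/s): [2.79, 2.79, 3.14, 3.14, 3.14, 3.14].

INTERFACE

Orientations are given as a 3x3 rotation matrix whose columns are the frame's x, y, z axes.
In Python, from cell import r gives the robot as it stands.
- The arm moves only by the tool jog_arm, never from a script. Its argument "series" is a list of rows, each a list of 7 numbers: the turn, a rotation vector about the tool's x, y, z in units of 8 degrees (1.0 is 8 degrees), then the shift along the tool's x, y, z in units of 50 mm (1.0 is 50 mm), then the gripper's target within -1 to 1 (shut at 1, half-way at 0, fully open at -1). In form: [[wx, wy, wz, x, y, z, gripper], ...]. A call has 1 to 12 rows; each row shifts and turns the commanded pose from where the row before left it, along the tool's axes as they then stand; what a row does not reach is not made up. A row lasts 1/10 s, in which the tool goes at most 50 mm and 8.59 degrees, less where a joint would pass 70% of its speed; a pose out of reach is approached as far as the arm can. A call is refused whole if a number of a shift passes 1 or a number of a turn 1, either way. A call with a gripper value outside its range is refused whole. The fingers move at their own pace and stop on an object; the grip force is fixed at half the most. Time passes only in rows, so rows that do not move let the fingers close. It gives the time, the measured TCP pose, the force, the opening and the grip force at its end, in the units of the state.
- r.observe(): the state, without advancing time (a new reading comes with each control period).
- r.read_camera(name): name is "side" or "top" or "wrist"; returns a dict with "frame" (384x512x3 uint8, red, green, blue), "range_z" (384x512 float32, m along the optical axis (not along the pixel's ray), 0 where there is no reading), "mtx" (3x3 intrinsics, pixels), "world_to_cam" (4x4, takes a point from world to camera coordinates); the wrist camera has in their place "mount" (4x4, takes a point from camera to tool coordinates, whose origin is the TCP and whose axes are the flange's). Camera axes: x right, y down, z forward; pixel columns grow to the right and rows downward; lengths in m; the calibration is good to about 2 mm. The wrist camera is an equidistant fisheye: a pixel r from the principal point sees the ray r / f radians off the axis. A picture is of the moment at which its call begins: read the wrist's pose just before it.
- r.job_done(): hands the job in; it is judged then, once.
The state is a dict: "time": time; "q": joint angles; "qd": joint speeds; "effort": joint torques, N m; "tcp_pos": TCP position; "tool_rot": TCP orientation; "force": force on the tool from outside, world axes, zero at the start; "moment": the same for the moment, N m; "grip_width": finger opening in m; "gripper_force": force on a finger pad.
Only numpy, scipy, OpenCV 4.12 (cv2) and the standard library are available. Lean on these libraries where they do the work, as an engineer would, in place of code of your own. Each camera call takes 0.05 s, during which the arm holds its last target. There are 200 camera calls.

## Working session

There is one attempt and no reset: what is moved stays moved. The work goes in short steps, Python scripts to look and compute and a tool call to move; the robot and the scene stay as the last step left them, time stands still between calls to the robot, and variables do not carry over. Pictures are saved under pics/ and viewed, at most 14 in all, crops included, and the job is handed in when it is done.

Besides the shell and the picture viewer there is one more tool, called by a JSON object that holds its "name" and its "arguments". jog_arm: Moves the arm, as the interface text tells. Its arguments: {"type":"object","properties":{"series":{"type":"array","items":{"type":"array","items":{"type":"number"}}}},"required":["series"]}

```bash
mkdir -p pics
cat > h.py <<'E'
import numpy as np, cv2
from cell import r
def cam(n,save=None):
    d=r.read_camera(n)
    if save: cv2.imwrite('pics/'+save,d['frame'][:,:,::-1])
    return d
def cloud(d):
    z=d['range_z'];K=d['mtx'];v,u=np.mgrid[:z.shape[0],:z.shape[1]]
    P=np.stack([(u-K[0,2])/K[0,0]*z,(v-K[1,2])/K[1,1]*z,z,np.ones_like(z)],-1)
    W=P@np.linalg.inv(d['world_to_cam']).T
    W=W[...,:3]; W[z==0]=np.nan
    return W
E
python3 - <<'E'
from h import *
for n in ['top','side']:
    d=cam(n,n+'1.png'); np.savez(n+'1.npz',W=cloud(d),f=d['frame'])
    c=np.linalg.inv(d['world_to_cam']);print(n,c.round(3).tolist(),d['mtx'].tolist())
s=r.observe();print(s['tcp_pos'],s['tool_rot'],s['grip_width'])
E
```

```text
top [[0.004, -0.99, 0.144, 0.294], [-1.0, -0.007, -0.022, 0.02], [0.023, -0.144, -0.989, 1.703], [0.0, 0.0, 0.0, 1.0]] [[414.2903923228504, 0.0, 260.53944361823727], [0.0, 414.2903923228504, 194.00900261643136], [0.0, 0.0, 1.0]]
side [[0.971, -0.146, 0.191, 0.257], [-0.239, -0.655, 0.717, -0.962], [0.02, -0.742, -0.67, 1.065], [0.0, 0.0, 0.0, 1.0]] [[396.96184209753915, 0.0, 262.094351140868], [0.0, 396.96184209753915, 200.05826966875608], [0.0, 0.0, 1.0]]
[ 0.14288834 -0.60790705  0.23031121] [[-9.73521367e-01 -2.28595386e-01 -5.45495107e-04]
 [-2.28596017e-01  9.73519513e-01  1.90228844e-03]
 [ 9.61957700e-05  1.97661645e-03 -9.99998042e-01]] 0.08565481706243545
```

View pics/top1.png

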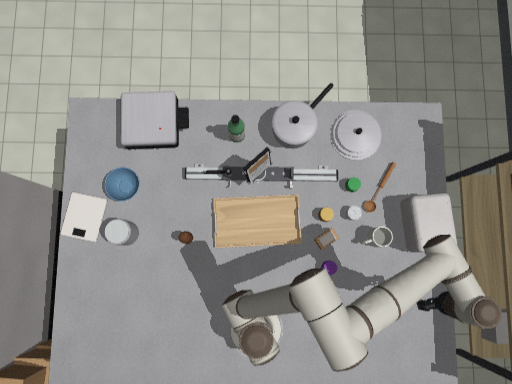

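View pics/side1.png

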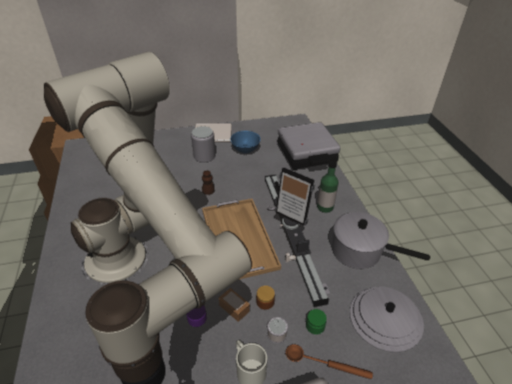

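Run:
```python
import cv2,numpy as np
a=cv2.imread('pics/top1.png')[145:285,170:400]; b=cv2.imread('pics/side1.png')[165:345,180:340]
a=cv2.resize(a,(800,487),interpolation=3); cv2.imwrite('pics/c1.png',a)
b=cv2.resize(b,(533,600),interpolation=3); cv2.imwrite('pics/c2.png',b)
```

```text
(no output)
```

View pics/c1.png

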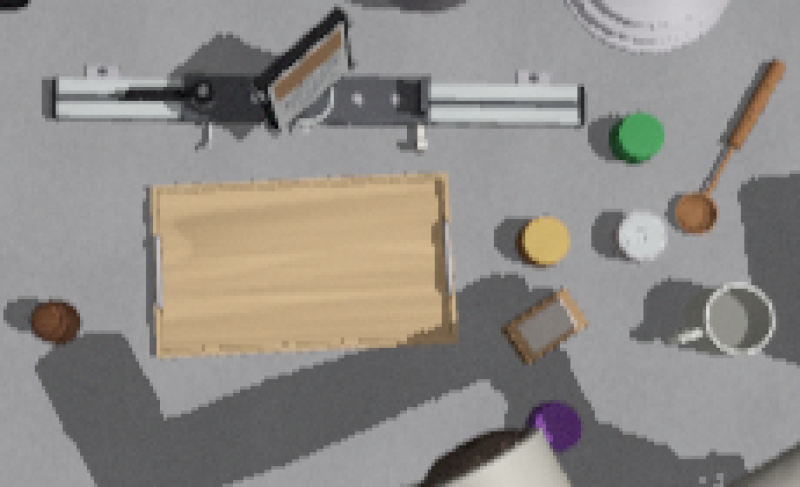

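View pics/c2.png

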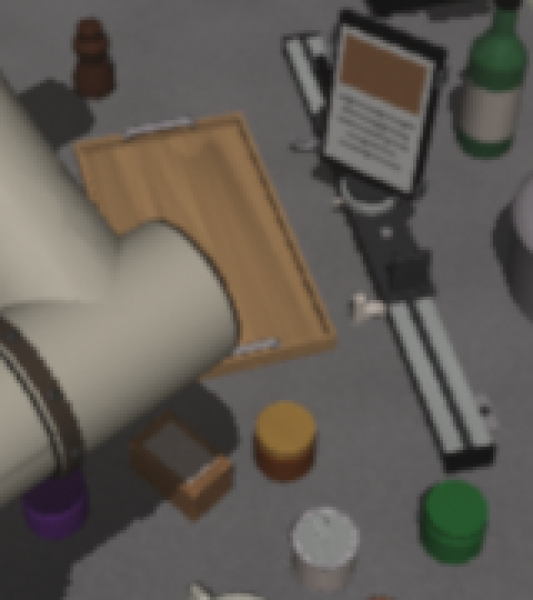

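The top picture shows the rail at rows 165–181, with the tablet at (258,165), the lever tight at (225,171), the white clip at (290,185) and the grey hook at (228,184). The ingredients are the amber jar (327,214), tin (355,213) and carton (327,238). The green and purple jars are decoys, and the mill is at (186,237).

Run:
```python
from h import *
T=np.load('top1.npz');W=T['W'];f=T['f'].astype(int)
def reg(u0,u1,v0,v1,z0,z1,name):
    w=W[v0:v1,u0:u1].reshape(-1,3); m=(w[:,2]>z0)&(w[:,2]<z1); p=w[m]
    rc=cv2.minAreaRect(p[:,:2].astype(np.float32)); 
    print(name,len(p),'mean',p.mean(0).round(4),'rect',np.round(rc[0],4),np.round(rc[1],3),round(rc[2],1),'zmed',np.median(p[:,2]).round(4))
reg(317,338,204,224,.04,.07,'jar')
reg(344,366,203,222,.035,.07,'tin')
reg(313,340,226,250,.03,.06,'carton')
reg(212,302,190,250,.012,.03,'tray rim')
reg(183,340,160,186,.018,.03,'rail')
reg(215,300,160,182,.032,.042,'carriage')
reg(200,232,164,178,.055,.08,'lever')
reg(282,298,164,180,.07,.1,'tab')
reg(284,297,181,192,.025,.045,'clip')
reg(222,236,181,192,.02,.045,'hook')
reg(240,275,145,185,.12,.3,'tablet')
reg(180,195,228,245,.05,.12,'mill')
reg(345,362,175,193,.03,.07,'green')
reg(370,394,226,248,.05,.12,'mug')
w=W[240:290,320:345].reshape(-1,3);print(np.nanmax(w[:,2]))
# carriage angle via fit of rail pixels
w=W[160:186,183:340].reshape(-1,3);p=w[(w[:,2]>.02)&(w[:,2]<.03)]
# tablet top edge
w=W[145:185,240:275].reshape(-1,3);p=w[w[:,2]>.15];print('tabhi',np.nanmax(p[:,2]));
q=p[p[:,2]>np.nanmax(p[:,2])-.02];print(q[np.argsort(q[:,1])][[0,-1]],q.mean(0))
c=p-p.mean(0);u,s,vt=np.linalg.svd(c,full_matrices=False);print('tablet n',vt[2],s)
S=np.load('side1.npz');Ws=S['W']
w=Ws[160:225,270:320].reshape(-1,3);p=w[(w[:,2]>.13)&(abs(w[:,0]-.62)<.2)&(abs(w[:,1])<.2)]
c=p-np.median(p,0);u,s,vt=np.linalg.svd(c,full_matrices=False);print('tablet side',len(p),vt[2],s,np.median(p,0),p.max(0),p.min(0))
```

```text
jar 148 mean [ 0.4545 -0.2824  0.0486] rect [ 0.4556 -0.2831] [0.052 0.053] 25.7 zmed 0.0485
tin 162 mean [ 0.4619 -0.3966  0.0442] rect [ 0.4626 -0.3967] [0.056 0.053] 89.6 zmed 0.0437
carton 264 mean [ 0.3569 -0.2831  0.0412] rect [ 0.3574 -0.2844] [0.05  0.086] 33.3 zmed 0.0411
tray rim 578 mean [ 4.336e-01 -2.000e-04  1.830e-02] rect [ 0.4357 -0.0028] [0.215 0.35 ] 3.1 zmed 0.0175
rail 771 mean [ 0.62   -0.0437  0.0243] rect [ 0.6161 -0.0207] [0.628 0.065] 88.8 zmed 0.0244
carriage 457 mean [ 0.6196 -0.0122  0.0367] rect [ 0.6213 -0.0077] [0.056 0.336] 0.4 zmed 0.0367
lever 106 mean [0.6206 0.1459 0.0696] rect [0.6231 0.1516] [0.099 0.022] 86.6 zmed 0.0698
tab 23 mean [ 0.6193 -0.1394  0.0845] rect [ 0.6196 -0.1385] [0.039 0.007] 0.8 zmed 0.0857
clip 13 mean [ 0.5747 -0.1411  0.0321] rect [ 0.5778 -0.1392] [0.03  0.017] 1.0 zmed 0.0326
hook 3 mean [0.5728 0.1086 0.0283] rect [0.576  0.1096] [0.024 0.005] 2.9 zmed 0.027
tablet 446 mean [ 6.231e-01 -4.000e-04  2.092e-01] rect [ 0.6262 -0.0014] [0.033 0.128] 42.3 zmed 0.222
mill 94 mean [0.3588 0.2784 0.0856] rect [0.3598 0.2793] [0.04  0.035] 1.8 zmed 0.0887
green 159 mean [ 0.5778 -0.395   0.047 ] rect [ 0.578  -0.3951] [0.055 0.053] 89.3 zmed 0.0478
mug 178 mean [ 0.3632 -0.4916  0.0763] rect [ 0.3637 -0.4907] [0.078 0.082] 59.2 zmed 0.0786
0.7340192244191309
tabhi 0.26311385212444804
[[ 0.66630823 -0.04274493  0.24823118]
 [ 0.59555555  0.05023936  0.24875943]] [0.63045935 0.00466226 0.25291888]
tablet n [-0.73373995 -0.65437586  0.18280571] [0.69949791 0.6658653  0.07156728]
tablet side 1106 [ 0.72331357  0.67651025 -0.13838847] [1.26403644 1.1805754  0.10242903] [ 0.62689921 -0.00876219  0.19954933] [0.67859751 0.04693697 0.25648538] [ 0.58027117 -0.05541384  0.13007768]
```

{"name": "jog_arm", "arguments": {"series": [[0, 0, -0.96, 0, 0, -0.15, 1], [0, 0, -0.96, 0, 0, -0.15, 1], [0, 0, -0.96, 0, 0, -0.15, 1], [0, 0, -0.96, 0, 0, -0.15, 1], [0, 0, -0.96, 0, 0, -0.15, 1], [0, 0, -0.96, 0, 0, -0.15, 1], [0, 0, -0.96, 0, 0, -0.15, 1], [0, 0, -0.96, 0, 0, -0.15, 1], [0, 0, -0.96, 0, 0, -0.15, 1], [0, 0, -0.96, 0, 0, -0.15, 1], [0, 0, 0, 0, 0, 0, 1]]}}

```text
time: 1.2
tcp_pos: [0.1431, -0.6087, 0.307]
tool_rot: [[0.0, -1.0, 0.0], [-1.0, -0.0, -0.001], [0.001, -0.0, -1.0]]
force: [0.4, -0.3, -0.7]
grip_width: 0.0001
gripper_force: 0.0
```

{"name": "jog_arm", "arguments": {"series": [[0, 0, 0, -0.72, -0.72, 0, 1], [0, 0, 0, -0.72, -0.72, 0, 1], [0, 0, 0, -0.72, -0.72, 0, 1], [0, 0, 0, -0.72, -0.72, 0, 1], [0, 0, 0, -0.72, -0.72, 0, 1], [0, 0, 0, -0.72, -0.72, 0, 1], [0, 0, 0, -0.72, -0.72, 0, 1], [0, 0, 0, -0.8, -0.1, 0, 1], [0, 0, 0, -0.8, -0.1, 0, 1], [0, 0, 0, -0.8, -0.1, 0, 1], [0, 0, 0, -0.8, -0.1, 0, 1], [0, 0, 0, -0.8, -0.1, 0, 1]]}}

```text
time: 2.4
tcp_pos: [0.4148, -0.1591, 0.3057]
tool_rot: [[-0.003, -1.0, -0.001], [-1.0, 0.003, 0.0], [-0.0, 0.001, -1.0]]
force: [0.7, 0.4, 0.5]
grip_width: -0.0
gripper_force: 0.0
```

{"name": "jog_arm", "arguments": {"series": [[0, 0, 0, -0.9, -0.1, 0, 1], [0, 0, 0, -0.9, -0.1, 0, 1], [0, 0, 0, -0.9, -0.1, 0, 1], [0, 0, 0, -0.9, -0.1, 0, 1], [0, 0, 0, -0.9, -0.1, 0, 1], [0, 0, 0, -0.9, -0.1, 0, 1], [0, 0, 0, -0.3, -0.8, 0, 1], [0, 0, 0, -0.3, -0.8, 0, 1], [0, 0, 0, -0.3, -0.8, 0, 1], [0, 0, 0, -0.3, -0.8, 0, 1], [0, 0, 0, -0.3, -0.8, 0, 1], [0, 0, 0, 0, 0, 0, 1]]}}

```text
time: 3.6
tcp_pos: [0.6481, 0.1858, 0.3003]
tool_rot: [[-0.003, -1.0, -0.006], [-1.0, 0.003, -0.003], [0.003, 0.006, -1.0]]
force: [-2.2, -0.2, -1.7]
grip_width: 0.0001
gripper_force: 0.0
```

```bash
cat >> h.py <<'E'
def wrist(save=None):
    s=r.observe(); d=cam('wrist',save); z=d['range_z'];K=d['mtx'];v,u=np.mgrid[:z.shape[0],:z.shape[1]]
    a=u-K[0,2];b=v-K[1,2];rr=np.hypot(a,b)+1e-9;th=rr/K[0,0];t=np.tan(np.minimum(th,1.5))
    P=np.stack([a/rr*t*z,b/rr*t*z,z],-1); P[(z==0)|(th>1.45)]=np.nan
    M=d['mount']; T=P@M[:3,:3].T+M[:3,3]
    return d,T@np.array(s['tool_rot']).T+s['tcp_pos'],s
E
python3 - <<'E'
from h import *
d,W,s=wrist('w1.png');print(s['tcp_pos'],d['mount'].round(3).tolist(),d['mtx'][0,0])
np.savez('w1.npz',W=W,f=d['frame'])
E
```

```text
[0.64813815 0.18581369 0.30033955] [[0.001, -0.952, -0.308, 0.079], [1.0, 0.001, 0.0, -0.0], [-0.0, -0.308, 0.952, -0.142], [0.0, 0.0, 0.0, 1.0]] 297.3186396354542
```

View pics/w1.png

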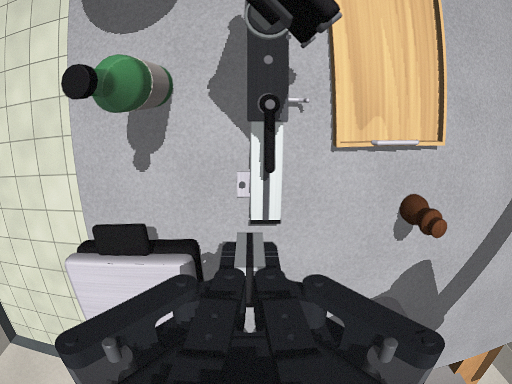

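The wrist view shows the lever's pivot at (269,103) and its tip at (270,170), lying along the rail. The fingers are shut at about (255,240), and the hook is at (300,101).

Run:
```python
from h import *
D=np.load('w1.npz');W=D['W']
def show(n,u0,u1,v0,v1,z0,z1):
    w=W[v0:v1,u0:u1].reshape(-1,3);p=w[(w[:,2]>z0)&(w[:,2]<z1)]
    print(n,len(p),p.mean(0).round(4),p.min(0).round(4),p.max(0).round(4))
show('lever',255,285,90,180,.055,.09)
show('leverbar',255,285,120,172,.055,.09)
show('rail end',240,295,180,224,.015,.035)
show('carriage end',240,295,80,125,.03,.042)
```

```text
lever 932 [0.6223 0.1465 0.0708] [0.6101 0.1023 0.0559] [0.6348 0.2032 0.0791]
leverbar 536 [0.6219 0.1677 0.0693] [0.6147 0.135  0.0624] [0.6283 0.2015 0.0727]
rail end 1323 [0.6226 0.2598 0.024 ] [0.5989 0.2257 0.0162] [0.6459 0.2949 0.0273]
carriage end 1267 [0.623  0.1077 0.036 ] [0.594  0.082  0.0327] [0.6497 0.1389 0.0386]
```

{"name": "jog_arm", "arguments": {"series": [[0, 0, 0, 0, -0.1, 0.7, 1], [0, 0, 0, 0, 0, 0.8, 1], [0, 0, 0, 0, 0, 0.8, 1], [0, 0, 0, 0, 0, 0.8, 1], [0, 0, 0, 0, 0, 0.8, 1], [0, 0, 0, 0, 0, 0.8, 1], [0, 0, 0, 0, 0, 0.4, 1], [0, 0, 0, 0, 0, 0, 1]]}}

```text
time: 4.45
tcp_pos: [0.6467, 0.1828, 0.048]
tool_rot: [[-0.002, -1.0, -0.007], [-1.0, 0.002, -0.003], [0.003, 0.007, -1.0]]
force: [-0.4, -1.0, -0.2]
grip_width: -0.0001
gripper_force: 0.0
```

{"name": "jog_arm", "arguments": {"series": [[0, 0, 0, 0, 0.15, 0, 1], [0, 0, 0, 0, 0.15, 0, 1], [0, 0, 0, 0, 0.15, 0, 1], [0, 0, 0, 0, 0.15, 0, 1], [0, 0, 0, 0, 0.15, 0, 1], [0, 0, 0, 0, 0.15, 0, 1], [0, 0, 0, 0, 0.15, 0, 1], [0, 0, 0, 0, 0.08, 0, 1], [0, 0, 0, 0, 0, 0, 1], [0, 0, 0, 0, 0, 0, 1]]}}

```text
time: 5.45
tcp_pos: [0.5929, 0.1844, 0.051]
tool_rot: [[0.0, -1.0, -0.002], [-1.0, -0.0, -0.0], [0.0, 0.002, -1.0]]
force: [0.9, 1.7, 1.0]
grip_width: -0.0002
gripper_force: 0.7
```

Run:
```python
from h import *
d,W,s=wrist('w2.png');np.savez('w2.npz',W=W,f=d['frame'])
```

```text
(no output)
```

View pics/w2.png

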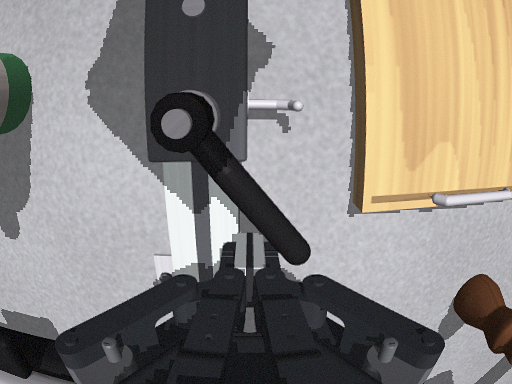

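The wrist view shows the lever swung about 42° (pivot (183,122), tip (298,250)), so it is loose. Next I go to the tab.

{"name": "jog_arm", "arguments": {"series": [[0, 0, 0, 0, 0, -0.8, 1], [0, 0, 0, 0, 0, -0.9, 1], [0, 0, 0, 0, 0, -0.9, 1], [0, 0, 0, 0, 0, -0.9, 0], [0, 0, 0, 0, 0.7, -0.7, 0], [0, 0, 0, 0, 0.7, -0.7, 0], [0, 0, 0, 0, 0.7, 0, 0], [0, 0, 0, 0.6, 0.7, 0, 0], [0, 0, 0, 0.8, 0, 0, 0], [0, 0, 0, 0.8, 0, 0, 0], [0, 0, 0, 0.8, 0, 0, 0], [0, 0, 0, 0.8, 0, 0, 0]]}}

```text
time: 6.7
tcp_pos: [0.4519, -0.0073, 0.2955]
tool_rot: [[0.001, -1.0, -0.004], [-1.0, -0.001, -0.0], [0.0, 0.004, -1.0]]
force: [0.2, -0.9, 0.1]
grip_width: 0.0427
gripper_force: 0.0
```

{"name": "jog_arm", "arguments": {"series": [[0, 0, 0, 0.8, 0, 0, 0], [0, 0, 0, 0.8, 0, 0, 0], [0, 0, 0, 0.8, 0, 0, 0], [0, 0, 0, 0.5, 0, 0, 0], [0, 0, 0.9, 0, 0, 0, 0], [0, 0, 0.9, 0, 0, 0, 0], [0, 0, 0.9, 0, 0, 0, 0], [0, 0, 0.9, 0, 0, 0, 0], [0, 0, 0.9, 0, 0, 0, 0], [0, 0, 0.9, 0, 0, 0, 0], [0, 0, 0.9, 0, 0, 0, 0]]}}

```text
time: 7.8
tcp_pos: [0.4524, -0.1505, 0.2951]
tool_rot: [[-0.774, -0.633, -0.005], [-0.633, 0.774, 0.001], [0.003, 0.004, -1.0]]
force: [0.6, 0.1, -0.0]
grip_width: 0.0424
gripper_force: 0.0
```

{"name": "jog_arm", "arguments": {"series": [[0, 0, 0.9, 0, 0, 0, 0], [0, 0, 0.9, 0, 0, 0, 0], [0, 0, 0.9, 0, 0, 0, 0], [0, 0, 0.9, 0, 0, 0, 0], [0, 0, 0.9, 0, 0, 0, 0], [0, 0, 0.5, 0, 0, 0, 0], [0, 0, 0, -0.7, 0, 0, 0], [0, 0, 0, -0.7, 0, 0, 0], [0, 0, 0, -0.7, 0, 0, 0], [0, 0, 0, -0.7, 0, 0, 0], [0, 0, 0, 0, 0, 0, 0]]}}

```text
time: 8.9
tcp_pos: [0.5956, -0.1512, 0.2926]
tool_rot: [[-1.0, 0.007, -0.006], [0.007, 1.0, 0.001], [0.006, 0.001, -1.0]]
force: [-0.8, 0.6, -1.4]
grip_width: 0.0429
gripper_force: 0.0
```

Run:
```python
from h import *
d,W,s=wrist('w3.png');np.savez('w3.npz',W=W,f=d['frame']);print(s['tcp_pos'],s['q'])
```

```text
[ 0.59557111 -0.15121985  0.29256793] [ 1.38979378e-02  3.36354580e-01  8.86577123e-02 -1.09906288e-03
 -1.32953447e+00 -1.59103114e+00]
```

View pics/w3.png

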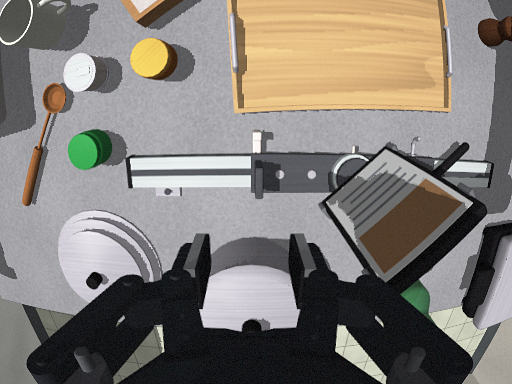

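The wrist view shows the clip at (257,138), the tab at (259,178) and the swivel ring at about (350,172). The pointer tip is near (354,150), and the hook is at (415,145).

```bash
python3 - <<'E'
from h import *
D=np.load('w3.npz');W=D['W']
def show(n,u0,u1,v0,v1,z0,z1):
    w=W[v0:v1,u0:u1].reshape(-1,3);p=w[(w[:,2]>z0)&(w[:,2]<z1)]
    print(n,len(p),p.mean(0).round(4),p.min(0).round(4),p.max(0).round(4))
show('clip',248,270,128,152,.028,.05)
show('tab',245,275,155,205,.075,.1)
show('tabtop',245,275,155,205,.082,.1)
show('carr',245,330,150,200,.031,.042)
show('ptr',335,375,138,153,.025,.045)
for v in range(142,154):
    print(v,[ (round(W[v,u,1],3),round(W[v,u,2],3)) for u in range(350,360,2)])
show('rail',128,240,150,200,.015,.035)
w=W[150:200,128:240].reshape(-1,3)
E
python3 - <<'E'
import cv2;a=cv2.imread('pics/w3.png')[115:215,230:450];cv2.imwrite('pics/c3.png',cv2.resize(a,(792,360),interpolation=2))
E
```

```text
clip 86 [ 0.5692 -0.1413  0.0346] [ 0.5633 -0.1467  0.0282] [ 0.5758 -0.1358  0.0375]
tab 265 [ 0.6191 -0.1404  0.0843] [ 0.6008 -0.1449  0.0753] [ 0.6396 -0.135   0.0877]
tabtop 251 [ 0.6201 -0.1405  0.0846] [ 0.6013 -0.1449  0.082 ] [ 0.6396 -0.1351  0.0877]
carr 2813 [ 0.6198 -0.0909  0.0359] [ 0.5926 -0.1497  0.031 ] [ 0.6488 -0.0365  0.0415]
ptr 22 [ 0.5857 -0.0055  0.0351] [ 0.5806 -0.0072  0.0307] [ 0.5896 -0.0034  0.0374]
142 [(np.float64(0.002), np.float64(-0.001)), (np.float64(0.006), np.float64(-0.0)), (np.float64(0.009), np.float64(-0.0)), (np.float64(0.013), np.float64(-0.002)), (np.float64(0.016), np.float64(-0.001))]
143 [(np.float64(0.003), np.float64(-0.002)), (np.float64(0.006), np.float64(-0.001)), (np.float64(0.009), np.float64(0.0)), (np.float64(0.012), np.float64(-0.001)), (np.float64(0.015), np.float64(0.001))]
144 [(np.float64(0.003), np.float64(-0.001)), (np.float64(0.007), np.float64(-0.003)), (np.float64(0.011), np.float64(-0.004)), (np.float64(0.013), np.float64(-0.001)), (np.float64(0.016), np.float64(-0.001))]
145 [(np.float64(0.003), np.float64(-0.0)), 
[... 1206 characters left out ...]
loat64(0.003), np.float64(-0.0)), (np.float64(-0.006), np.float64(0.036)), (np.float64(-0.004), np.float64(0.037)), (np.float64(0.014), np.float64(-0.003)), (np.float64(0.017), np.float64(-0.001))]
152 [(np.float64(0.004), np.float64(-0.001)), (np.float64(-0.007), np.float64(0.036)), (np.float64(-0.003), np.float64(0.036)), (np.float64(0.014), np.float64(-0.001)), (np.float64(0.017), np.float64(-0.001))]
153 [(np.float64(0.003), np.float64(-0.0)), (np.float64(-0.006), np.float64(0.034)), (np.float64(-0.005), np.float64(0.04)), (np.float64(0.013), np.float64(-0.0)), (np.float64(0.017), np.float64(-0.001))]
rail 3470 [ 0.6193 -0.2476  0.024 ] [ 0.5969 -0.3369  0.015 ] [ 0.6437 -0.1663  0.0283]
```

View pics/c3.png

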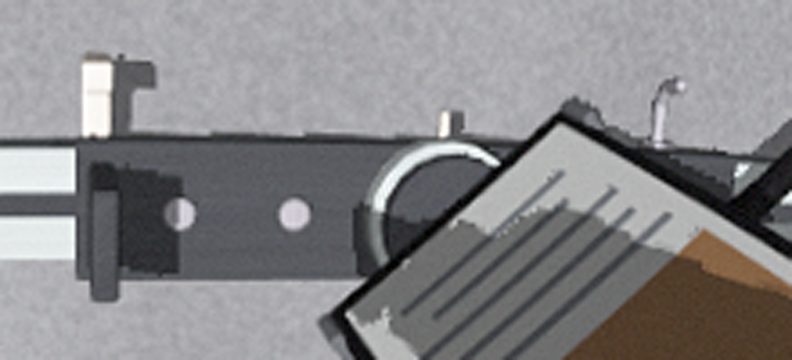

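Pointer at y=-0.0055, clip at y=-0.1413, so the carriage must move -0.136. The tab is at (0.620,-0.1405).

{"name": "jog_arm", "arguments": {"series": [[0, 0, 0, -0.25, 0.1, 0.8, 0], [0, 0, 0, -0.24, 0.11, 0.8, 0], [0, 0, 0, 0, 0, 0.8, 0], [0, 0, 0, 0, 0, 0.8, 0], [0, 0, 0, 0, 0, 0.8, 0], [0, 0, 0, 0, 0, 0.75, 0], [0, 0, 0, 0, 0, 0, 0], [0, 0, 0, 0, 0, 0, 1], [0, 0, 0, 0, 0, 0, 1], [0, 0, 0, 0, 0, 0, 1], [0, 0, 0, 0, 0, 0, 1], [0, 0, 0, 0, 0, 0, 1]]}}

```text
time: 10.15
tcp_pos: [0.6197, -0.1413, 0.0618]
tool_rot: [[-1.0, 0.006, 0.004], [0.006, 1.0, -0.0], [-0.004, -0.0, -1.0]]
force: [-1.7, 1.9, 7.1]
grip_width: 0.0088
gripper_force: 60.5
```

{"name": "jog_arm", "arguments": {"series": [[0, 0, 0, 0, -0.2, 0, 1], [0, 0, 0, 0, -0.3, 0, 1], [0, 0, 0, 0, -0.3, 0, 1], [0, 0, 0, 0, -0.3, 0, 1], [0, 0, 0, 0, -0.3, 0, 1], [0, 0, 0, 0, -0.3, 0, 1], [0, 0, 0, 0, -0.3, 0, 1], [0, 0, 0, 0, -0.3, 0, 1], [0, 0, 0, 0, -0.2, 0, 1], [0, 0, 0, 0, -0.2, 0, 1], [0, 0, 0, 0, 0, 0, 1], [0, 0, 0, 0, 0, 0, 1]]}}

```text
time: 11.35
tcp_pos: [0.6191, -0.278, 0.0618]
tool_rot: [[-1.0, 0.006, 0.005], [0.006, 1.0, -0.003], [-0.005, -0.003, -1.0]]
force: [-0.2, -2.6, 4.6]
grip_width: 0.0091
gripper_force: 60.3
```

Run:
```python
from h import *
d,W,s=wrist('w4.png');np.savez('w4.npz',W=W,f=d['frame'])
m=(W[...,0]>.55)&(W[...,0]<.592)&(abs(W[...,1]+.14)<.04)&(W[...,2]>.028)&(W[...,2]<.045)
v,u=np.nonzero(m);print(u.min(),u.max(),v.min(),v.max())
for x0 in np.arange(.555,.592,.004):
    p=W[m&(W[...,0]>=x0)&(W[...,0]<x0+.004)]
    if len(p):print(x0.round(3),len(p),p[:,1].min().round(4),p[:,1].max().round(4),p[:,2].mean().round(4))
c=d['frame'][max(0,v.min()-40):v.max()+60,max(0,u.min()-60):u.max()+80,::-1];cv2.imwrite('pics/c4.png',cv2.resize(c,None,fx=4,fy=4)[:600,:800])
```

```text
433 461 142 189
0.559 1 -0.1395 -0.1395 0.0281
0.563 101 -0.1485 -0.1355 0.0333
0.567 104 -0.1485 -0.136 0.0336
0.571 86 -0.1491 -0.1371 0.0335
0.575 5 -0.1442 -0.1369 0.0327
0.579 31 -0.146 -0.1418 0.0347
0.583 39 -0.1462 -0.1415 0.0349
0.587 114 -0.1538 -0.1337 0.0395
0.591 22 -0.1572 -0.1332 0.0415
```

View pics/c4.png

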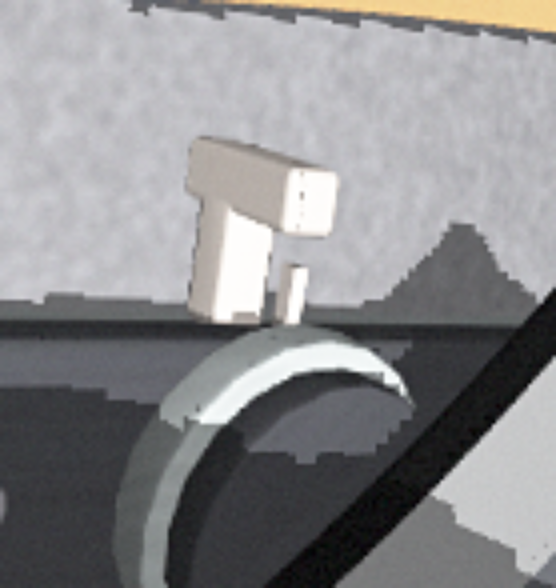

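The crop shows the pointer (about (292,295)) in line with the clip. Measured, the pointer is at -0.144 and the clip middle at -0.142, so the error is under 2 mm. Next I release the tab and tighten the lever.

{"name": "jog_arm", "arguments": {"series": [[0, 0, 0, 0, 0, 0, 0], [0, 0, 0, 0, 0, 0, 0], [0, 0, 0, 0, 0, -0.3, 0], [0, 0, 0, 0, 0, -0.8, 0], [0, 0, 0, 0, 0, -0.9, 0], [0, 0, 0, 0, 0, -0.9, 0], [0, 0, 0, 0, 0, -0.9, 0], [0, 0, 0, 0.4, 0, -0.9, 1], [0, 0, 0, 0.7, 0, -0.1, 1], [0, 0, 0, 0.7, 0, 0, 1], [0, 0, 0, 0.7, 0, 0, 1], [0, 0, 0, 0.7, 0, 0, 1]]}}

```text
time: 12.6
tcp_pos: [0.4558, -0.275, 0.3]
tool_rot: [[-1.0, 0.006, 0.001], [0.006, 1.0, -0.0], [-0.001, -0.0, -1.0]]
force: [0.1, -0.4, 0.9]
grip_width: 0.0002
gripper_force: 0.0
```

{"name": "jog_arm", "arguments": {"series": [[0, 0, 0, 0, 0.8, 0, 1], [0, 0, 0, 0, 0.8, 0, 1], [0, 0, 0, 0, 0.8, 0, 1], [0, 0, 0, 0, 0.8, 0, 1], [0, 0, 0, 0, 0.8, 0, 1], [0, 0, 0, 0, 0.8, 0, 1], [0, 0, 0, 0, 0.8, 0, 1], [0, 0, 0, -0.6, 0.8, 0, 1], [0, 0, 0, -0.6, 0.16, 0, 1], [0, 0, 0, 0, 0, 0, 1]]}}

```text
time: 13.6
tcp_pos: [0.5218, 0.0543, 0.2987]
tool_rot: [[-1.0, 0.004, 0.0], [0.004, 1.0, -0.0], [-0.0, -0.0, -1.0]]
force: [-0.8, -1.0, -1.5]
grip_width: -0.0003
gripper_force: 0.0
```

Run:
```python
from h import *
d,W,s=wrist('w5.png');np.savez('w5.npz',W=W,f=d['frame']);print(s['tcp_pos'])
m=(W[...,0]>.54)&(W[...,0]<.66)&(W[...,1]>-.06)&(W[...,1]<.1)&(W[...,2]>.055)&(W[...,2]<.085)
p=W[m];print(len(p),p.min(0),p.max(0),cv2.minAreaRect(p[:,:2].astype(np.float32)))
m=(W[...,0]>.555)&(W[...,0]<.59)&(abs(W[...,1]+.14)<.04)&(W[...,2]>.028)&(W[...,2]<.04)
for x0 in np.arange(.563,.592,.004):
    p=W[m&(W[...,0]>=x0)&(W[...,0]<x0+.004)]
    if len(p):print(x0.round(3),len(p),p[:,1].min().round(4),p[:,1].max().round(4))
```

```text
[0.52177955 0.05430478 0.29874951]
843 [ 0.56056134 -0.03544761  0.05553522] [0.63452579 0.04628468 0.07843722] ((0.5984762907028198, 0.007541738450527191), (0.02546710893511772, 0.1018761545419693), 36.20697021484375)
0.563 20 -0.1455 -0.136
0.567 18 -0.1459 -0.1358
0.571 21 -0.1467 -0.1359
0.579 5 -0.1442 -0.1418
0.583 8 -0.1442 -0.1418
0.587 12 -0.1473 -0.1368
```

{"name": "jog_arm", "arguments": {"series": [[0, 0, 0, 0, -0.18, 0.8, 1], [0, 0, 0, 0, 0, 0.9, 1], [0, 0, 0, 0, 0, 0.9, 1], [0, 0, 0, 0, 0, 0.9, 1], [0, 0, 0, 0, 0, 0.9, 1], [0, 0, 0, 0, 0, 0.6, 1], [0, 0, 0, -0.2, 0, 0, 1], [0, 0, 0, -0.2, 0, 0, 1], [0, 0, 0, -0.2, 0, 0, 1], [0, 0, 0, -0.2, 0, 0, 1], [0, 0, 0, -0.2, 0, 0, 1], [0, 0, 0, -0.2, 0, 0, 1]]}}

```text
time: 14.85
tcp_pos: [0.5795, 0.0432, 0.0505]
tool_rot: [[-1.0, 0.007, -0.001], [0.007, 1.0, 0.001], [0.001, 0.001, -1.0]]
force: [-3.7, 1.8, -0.3]
grip_width: -0.0003
gripper_force: 2.1
```

{"name": "jog_arm", "arguments": {"series": [[0, 0, 0, -0.15, 0, 0, 1], [0, 0, 0, -0.1, 0, 0, 1], [0, 0, 0, -0.08, 0, 0, 1], [0, 0, 0, -0.06, 0, 0, 1], [0, 0, 0, 0, 0, 0, 1]]}}

```text
time: 15.35
tcp_pos: [0.5989, 0.0434, 0.0501]
tool_rot: [[-1.0, 0.007, -0.001], [0.007, 1.0, 0.001], [0.001, 0.001, -1.0]]
force: [-3.9, 2.7, -0.9]
grip_width: -0.0001
gripper_force: 2.0
```

Run:
```python
from h import *
d,W,s=wrist('w6.png');print(s['tcp_pos'],s['force'])
m=(W[...,0]>.54)&(W[...,0]<.66)&(W[...,1]>-.06)&(W[...,1]<.1)&(W[...,2]>.055)&(W[...,2]<.085)
p=W[m];print(len(p),p.min(0),p.max(0),cv2.minAreaRect(p[:,:2].astype(np.float32)))
```

```text
[0.59885145 0.04342112 0.05007718] [-3.86570407  2.73241574 -0.94633913]
3808 [ 0.58702897 -0.05380117  0.05500336] [0.63366477 0.05665416 0.08497086] ((0.6081811189651489, 0.001229848712682724), (0.023354504257440567, 0.11534776538610458), 15.702903747558594)
```

View pics/w6.png

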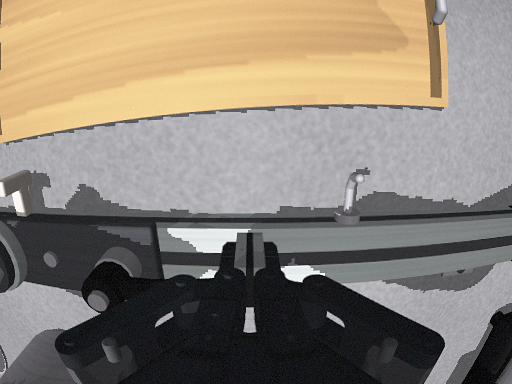

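The fingers hide the bar in this view and the force is still the swing friction, so I push on until it reaches the stop.

{"name": "jog_arm", "arguments": {"series": [[0, 0, 0, -0.06, 0, 0, 1], [0, 0, 0, -0.06, 0, 0, 1], [0, 0, 0, 0, 0, 0, 1]]}}

```text
time: 15.7
tcp_pos: [0.6045, 0.0436, 0.0501]
tool_rot: [[-1.0, 0.007, -0.002], [0.007, 1.0, 0.001], [0.002, 0.001, -1.0]]
force: [-5.4, 4.4, -1.2]
grip_width: -0.0001
gripper_force: 2.6
```

{"name": "jog_arm", "arguments": {"series": [[0, 0, 0, -0.04, 0, 0, 1], [0, 0, 0, -0.04, 0, 0, 1], [0, 0, 0, 0, 0, 0, 1]]}}

```text
time: 16.0
tcp_pos: [0.605, 0.0435, 0.0497]
tool_rot: [[-1.0, 0.008, -0.009], [0.008, 1.0, 0.001], [0.009, 0.001, -1.0]]
force: [-13.4, 7.5, 5.3]
grip_width: -0.0003
gripper_force: 6.3
```

The lever is at its stop (13 N at x=0.605, as predicted). Next comes the tablet: I push its screen squarely with both half-open fingers, low first for the swivel, then high for the tilt.

{"name": "jog_arm", "arguments": {"series": [[0, 0, 0, 0.4, 0, 0, 1], [0, 0, 0, 0.6, 0, -0.4, 1], [0, 0, 0, 0.6, 0, -0.8, -0.3], [0, 0, 0, 0.6, -0.3, -0.8, -0.3], [0, 0, 0, 0, -0.7, 0, -0.3], [0, 0, 0, 0, -0.7, 0, -0.3], [0, 0, 0, 0, -0.7, 0, -0.3], [0, 0, 0, 0, -0.7, 0, -0.3], [0, 0, 0, 0, -0.6, 0, -0.3], [0, 0, 0, 0, 0, 0, -0.3]]}}

```text
time: 17.0
tcp_pos: [0.5006, -0.144, 0.1495]
tool_rot: [[-1.0, 0.011, 0.005], [0.011, 1.0, -0.001], [-0.005, -0.001, -1.0]]
force: [-0.4, 1.4, 0.3]
grip_width: 0.0551
gripper_force: 0.0
```

Run:
```python
from h import *
d,W,s=wrist();print(s['tcp_pos'],s['grip_width'])
m=(W[...,0]>.54)&(W[...,0]<.66)&(W[...,1]>-.06)&(W[...,1]<.1)&(W[...,2]>.055)&(W[...,2]<.085)
p=W[m];print('lever',len(p),p.min(0),p.max(0),cv2.minAreaRect(p[:,:2].astype(np.float32)))
m=(W[...,0]>.555)&(W[...,0]<.59)&(abs(W[...,1]+.14)<.04)&(W[...,2]>.028)&(W[...,2]<.04)
for x0 in np.arange(.563,.592,.004):
    p=W[m&(W[...,0]>=x0)&(W[...,0]<x0+.004)]
    if len(p):print(x0.round(3),len(p),p[:,1].min().round(4),p[:,1].max().round(4))
m=(W[...,0]>.56)&(W[...,0]<.70)&(W[...,1]>-.21)&(W[...,1]<-.07)&(W[...,2]>.1)&(W[...,2]<.3)
p=W[m];c=np.median(p,0);print('tablet',len(p),c,p.min(0),p.max(0),np.linalg.svd(p-p.mean(0),full_matrices=False)[2][2])
```

```text
[ 0.50055653 -0.14400986  0.14953741] 0.055092805635267666
lever 120 [0.61395175 0.02764112 0.05956613] [0.62644042 0.04641234 0.07156858] ((0.6167019605636597, 0.03810036927461624), (0.018731627613306046, 0.0100302929058671), 51.72754669189453)
0.563 60 -0.1466 -0.1357
0.567 42 -0.1467 -0.1357
0.571 34 -0.1467 -0.1357
0.579 12 -0.1619 -0.1598
0.583 9 -0.1621 -0.16
0.587 16 -0.1661 -0.157
tablet 1267 [ 0.5830616  -0.13261582  0.11295546] [ 0.57484394 -0.16600196  0.1000073 ] [ 0.6111521  -0.1142196   0.13300812] [-0.80384482 -0.58786721  0.09080553]
```

The pointer slid to -0.161 while the lever was being pushed shut (the clip is at -0.141). I will regrip the lever bar itself, so that the tool governs both the angle and the carriage position.

{"name": "jog_arm", "arguments": {"series": [[0, 0, 0, 0, 0, -0.8, 0], [0, 0, 0, 0, 0.5, -0.8, 0], [0, 0, 0, 0, 0.7, 0, 0], [0, 0, 0, 0, 0.7, 0, 0], [0, 0, 0, 0, 0.7, 0, 0], [0, 0, 0, 0, 0.66, 0, 0], [0, 0, -0.9, 0, 0, 0, 0], [0, 0, -0.9, 0, 0, 0, 0], [0, 0, -0.9, 0, 0, 0, 0], [0, 0, -0.9, 0, 0, 0, 0], [0, 0, -0.9, 0, 0, 0, 0], [0, 0, -0.9, 0, 0, 0, 0]]}}

```text
time: 18.25
tcp_pos: [0.5007, 0.0231, 0.2288]
tool_rot: [[-0.729, -0.685, 0.003], [-0.685, 0.729, 0.001], [-0.003, -0.001, -1.0]]
force: [0.7, -0.7, 0.6]
grip_width: 0.0426
gripper_force: 0.0
```

{"name": "jog_arm", "arguments": {"series": [[0, 0, -0.9, 0, 0, 0, 0], [0, 0, -0.9, 0, 0, 0, 0], [0, 0, -0.9, 0, 0, 0, 0], [0, 0, -0.9, 0, 0, 0, 0], [0, 0, -0.9, 0, 0, 0, 0], [0, 0, -0.9, 0, 0, 0, 0], [0, 0, -0.5, 0, 0, 0, 0], [0, 0, 0, 0, -0.8, 0, 0], [0, 0, 0, 0, -0.8, 0, 0], [0, 0, 0, 0, -0.5, 0, 0], [0, 0, 0, 0, 0, 0, 0]]}}

```text
time: 19.35
tcp_pos: [0.6081, 0.0231, 0.2276]
tool_rot: [[0.001, -1.0, 0.003], [-1.0, -0.001, 0.0], [-0.0, -0.003, -1.0]]
force: [-1.3, -0.4, -1.1]
grip_width: 0.0429
gripper_force: 0.0
```

Run:
```python
from h import *
d,W,s=wrist();print(s['tcp_pos'],s['tool_rot'].round(3)[0],s['q'][5])
m=(W[...,0]>.58)&(W[...,0]<.66)&(W[...,1]>-.08)&(W[...,1]<.08)&(W[...,2]>.055)&(W[...,2]<.085)
p=W[m];print('lever',len(p),p.min(0),p.max(0),cv2.minAreaRect(p[:,:2].astype(np.float32)))
q=p[p[:,1]>p[:,1].min()+.03];print(np.polyfit(q[:,1],q[:,0],1),q.mean(0))
```

```text
[0.60814634 0.02311638 0.22755309] [ 0.001 -1.     0.003] -0.3032355654759713
lever 1450 [ 0.60909908 -0.05404547  0.0577714 ] [0.63394868 0.04752604 0.07860996] ((0.6216813921928406, -0.0032533928751945496), (0.10156942158937454, 0.02483762614428997), 89.74309539794922)
[-0.00219208  0.62159277] [0.62157215 0.00940339 0.06930893]
```

{"name": "jog_arm", "arguments": {"series": [[0, 0, 0, 0.06, -0.27, 0.6, 0], [0, 0, 0, 0, 0, 0.8, 0], [0, 0, 0, 0, 0, 0.8, 0], [0, 0, 0, 0, 0, 0.8, 0], [0, 0, 0, 0, 0, 0.55, 0], [0, 0, 0, 0, 0, 0, 0], [0, 0, 0, 0, 0, 0, 1], [0, 0, 0, 0, 0, 0, 1], [0, 0, 0, 0, 0, 0, 1], [0, 0, 0, 0, 0, 0, 1], [0, 0, 0, 0, 0, 0, 1]]}}

```text
time: 20.5
tcp_pos: [0.6204, 0.0198, 0.0524]
tool_rot: [[0.002, -1.0, 0.005], [-1.0, -0.002, 0.001], [-0.001, -0.005, -1.0]]
force: [-1.8, 2.9, 7.5]
grip_width: 0.0114
gripper_force: 58.9
```

{"name": "jog_arm", "arguments": {"series": [[0, 0, -0.63, 0, 0.11, 0, 1], [0, 0, -0.63, 0, 0.11, 0, 1], [0, 0, -0.63, 0, 0.11, 0, 1], [0, 0, -0.63, 0, 0.11, 0, 1], [0, 0, -0.63, 0, 0.11, 0, 1], [0, 0, -0.63, 0, 0.11, 0, 1], [0, 0, -0.63, 0, 0.11, 0, 1], [0, 0, 0, 0, 0, 0, 1]]}}

```text
time: 21.3
tcp_pos: [0.5856, 0.0089, 0.0522]
tool_rot: [[0.58, -0.815, 0.009], [-0.815, -0.58, 0.001], [0.005, -0.008, -1.0]]
force: [4.1, -2.4, 1.4]
grip_width: 0.0121
gripper_force: 58.9
```

```bash
cat > lev.py <<'E'
from h import *
d,W,s=wrist();R=np.array(s['tool_rot']);x=R[:,0];a=np.arctan2(x[0],-x[1]);p=s['tcp_pos'];print(p,'alpha',a.round(3),'pivot at r=.062',(p+.062*x)[:2].round(4),s['force'].round(1),s['grip_width'])
m=(W[...,0]>.565)&(W[...,0]<.5895)&(abs(W[...,1]+.15)<.05)&(W[...,2]>.028)&(W[...,2]<.04)
for x0 in np.arange(.563,.588,.004):
    p=W[m&(W[...,0]>=x0)&(W[...,0]<x0+.004)]
    if len(p):print(x0.round(3),len(p),p[:,1].min().round(4),p[:,1].max().round(4))
m=(abs(W[...,0]-.62)<.05)&(W[...,1]<0)&(W[...,1]>-.07)&(W[...,2]>.075)&(W[...,2]<.085);q=W[m];print('knob',len(q),q.mean(0),q.min(0),q.max(0)) if len(q) else 0
E
python3 lev.py
```

```text
[0.58557202 0.0088849  0.05219209] alpha 0.619 pivot at r=.062 [ 0.6215 -0.0416] [ 4.1 -2.4  1.4] 0.012053592514425183
0.567 21 -0.1364 -0.1349
0.571 66 -0.1419 -0.1346
0.575 42 -0.1456 -0.1356
knob 988 [ 0.60992864 -0.03062602  0.07775247] [ 0.57328166 -0.04662885  0.07506385] [ 6.27695821e-01 -1.11354184e-04  8.49559368e-02]
```

{"name": "jog_arm", "arguments": {"series": [[0, 0, 0, -0.08, -0.06, 0, 1], [0, 0, 0, -0.08, -0.06, 0, 1], [0, 0, 0, -0.08, -0.06, 0, 1], [0, 0, 0, -0.08, -0.05, 0, 1], [0, 0, 0, 0, 0, 0, 1], [0, 0, 0, 0, 0, 0, 1]]}}

```text
time: 21.95
tcp_pos: [0.5856, 0.0303, 0.0521]
tool_rot: [[0.58, -0.815, 0.008], [-0.815, -0.58, 0.002], [0.003, -0.008, -1.0]]
force: [4.1, 1.4, 5.4]
grip_width: 0.0123
gripper_force: 59.3
```

```bash
python3 lev.py
```

```text
[0.58563458 0.03025014 0.05206698] alpha 0.618 pivot at r=.062 [ 0.6216 -0.0203] [4.1 1.4 5.4] 0.012296020590140818
knob 705 [ 0.62187051 -0.01929678  0.07701892] [ 0.61609786 -0.02519518  0.07502362] [ 0.62779772 -0.01331824  0.07896315]
```

{"name": "jog_arm", "arguments": {"series": [[0, 0, 0, 0.03, 0.02, 0, 1], [0, 0, 0.63, 0, -0.11, 0, 1], [0, 0, 0.63, 0, -0.11, 0, 1], [0, 0, 0.63, 0, -0.11, 0, 1], [0, 0, 0.63, 0, -0.11, 0, 1], [0, 0, 0.63, 0, -0.11, 0, 1], [0, 0, 0.63, 0, -0.11, 0, 1], [0, 0, 0.63, 0, -0.11, 0, 1], [0, 0, 0, 0, 0, 0, 1], [0, 0, 0, 0, 0, 0, 1], [0, 0, 0, 0, 0, 0, 1]]}}

```text
time: 23.1
tcp_pos: [0.6206, 0.0405, 0.0524]
tool_rot: [[0.002, -1.0, 0.007], [-1.0, -0.002, 0.0], [-0.0, -0.007, -1.0]]
force: [2.0, -2.4, 7.4]
grip_width: 0.012
gripper_force: 59.5
```

```bash
python3 lev.py
```

```text
[0.6205741  0.04051605 0.05239902] alpha 0.002 pivot at r=.062 [ 0.6207 -0.0215] [ 2.  -2.4  7.4] 0.011967426134698929
knob 709 [ 0.62178312 -0.02087464  0.07699735] [ 0.616012   -0.02663679  0.07510038] [ 0.62967262 -0.01452831  0.0788572 ]
```

{"name": "jog_arm", "arguments": {"series": [[0, 0, 0, 0, 0, 0, 0], [0, 0, 0, 0, 0, 0, 0], [0, 0, 0, 0, 0, -0.4, 0], [0, 0, 0, 0, 0, -0.8, 0], [0, 0, 0, 0, 0.4, -0.8, 0], [0, 0, 0, 0, 0.7, 0, -0.3], [0, 0, 0, 0, 0.7, 0, -0.3], [0, 0, 0, 0, 0.6, 0, -0.3], [0, 0, 0, 0.7, 0, 0, -0.3], [0, 0, 0, 0.7, 0, 0, -0.3], [0, 0, 0, 0.8, 0, 0, -0.3], [0, 0, 0, 0.8, 0, 0, -0.3]]}}

```text
time: 24.35
tcp_pos: [0.4966, -0.1106, 0.149]
tool_rot: [[0.001, -1.0, -0.002], [-1.0, -0.001, 0.001], [-0.001, 0.002, -1.0]]
force: [0.9, -0.2, -1.2]
grip_width: 0.0556
gripper_force: 0.0
```

{"name": "jog_arm", "arguments": {"series": [[0, 0, 0.9, 0.63, 0, 0, -0.3], [0, 0, 0.9, 0, 0, 0, -0.3], [0, 0, 0.9, 0, 0, 0, -0.3], [0, 0, 0.9, 0, 0, 0, -0.3], [0, 0, 0.9, 0, 0, 0, -0.3], [0, 0, 0.9, 0, 0, 0, -0.3], [0, 0, 0.9, 0, 0, 0, -0.3], [0, 0, 0.9, 0, 0, 0, -0.3], [0, 0, 0.9, 0, 0, 0, -0.3], [0, 0, 0.9, 0, 0, 0, -0.3], [0, 0, 0.9, 0, 0, 0, -0.3], [0, 0, 0.9, 0, 0, 0, -0.3]]}}

```text
time: 25.55
tcp_pos: [0.4967, -0.1409, 0.1487]
tool_rot: [[-0.998, -0.057, -0.003], [-0.057, 0.998, 0.001], [0.003, 0.001, -1.0]]
force: [-0.6, -0.1, -0.2]
grip_width: 0.0556
gripper_force: 0.0
```

{"name": "jog_arm", "arguments": {"series": [[0, 0, 0.45, 0, 0, 0, -0.3], [0, 0, 0, 0, 0, 0, -0.3]]}}

```text
time: 25.75
tcp_pos: [0.4969, -0.141, 0.1488]
tool_rot: [[-1.0, -0.0, -0.003], [-0.0, 1.0, 0.001], [0.003, 0.001, -1.0]]
force: [0.3, -0.7, -0.9]
grip_width: 0.0555
gripper_force: 0.0
```

```bash
cat > tab.py <<'E'
from h import *
d,W,s=wrist();print(s['tcp_pos'],s['tool_rot'].round(3)[0],s['force'].round(1),s['grip_width'])
m=(W[...,0]>.565)&(W[...,0]<.5895)&(abs(W[...,1]+.15)<.05)&(W[...,2]>.028)&(W[...,2]<.04)
for x0 in np.arange(.563,.588,.004):
    p=W[m&(W[...,0]>=x0)&(W[...,0]<x0+.004)]
    if len(p):print(x0.round(3),len(p),p[:,1].min().round(4),p[:,1].max().round(4))
m=(W[...,0]>.53)&(W[...,0]<.74)&(W[...,1]>-.22)&(W[...,1]<-.07)&(W[...,2]>.1)&(W[...,2]<.3)
b=d['frame'].max(-1)>60  # screen lit pixels, away from the dark gripper
p=W[m&b]
if len(p)>30:
    n=np.linalg.svd(p-p.mean(0),full_matrices=False)[2][2];n*=-np.sign(n[0])
    print('tablet',len(p),p.min(0).round(3),p.max(0).round(3),'n',n.round(3),'swivel',np.arctan2(-n[1],-n[0]).round(3),'tilt',np.arcsin(n[2]).round(3))
E
python3 tab.py
```

```text
[ 0.49687968 -0.14101049  0.14882481] [-1.    -0.    -0.003] [ 0.3 -0.7 -0.9] 0.05553895929809038
0.563 22 -0.1467 -0.1358
0.567 43 -0.1468 -0.1358
0.571 38 -0.1468 -0.1358
0.579 13 -0.1418 -0.1397
0.583 10 -0.1418 -0.1397
0.587 7 -0.1418 -0.1357
tablet 598 [ 0.577 -0.144  0.1  ] [ 0.61  -0.107  0.126] n [-0.737 -0.666  0.12 ] swivel 0.735 tilt 0.121
```

The pointer is at -0.1408 and the clip at -0.1413. Next is the swivel push.

{"name": "jog_arm", "arguments": {"series": [[0, 0, 0, -0.5, 0, 0, -0.3], [0, 0, 0, -0.5, 0, 0, -0.3], [0, 0, 0, -0.2, 0, 0, -0.3], [0, 0, 0, -0.15, 0, 0, -0.3], [0, 0, 0, -0.15, 0, 0, -0.3], [0, 0, 0, -0.15, 0, 0, -0.3], [0, 0, 0, -0.1, 0, 0, -0.3], [0, 0, 0, -0.1, 0, 0, -0.3], [0, 0, 0, -0.1, 0, 0, -0.3], [0, 0, 0, -0.1, 0, 0, -0.3], [0, 0, 0, -0.1, 0, 0, -0.3], [0, 0, 0, 0, 0, 0, -0.3]]}}

```text
time: 27.0
tcp_pos: [0.6021, -0.138, 0.1476]
tool_rot: [[-1.0, -0.004, -0.009], [-0.004, 1.0, 0.003], [0.009, 0.003, -1.0]]
force: [-4.0, 1.1, 0.2]
grip_width: 0.0559
gripper_force: 1.7
```

```bash
python3 tab.py
```

```text
[ 0.60213329 -0.13803555  0.14764316] [-1.    -0.004 -0.009] [-4.   1.1  0.2] 0.055896890212349185
0.563 35 -0.1466 -0.1361
0.567 54 -0.1466 -0.1361
0.571 52 -0.1466 -0.1361
0.579 12 -0.1413 -0.1396
0.583 12 -0.1413 -0.1395
0.587 11 -0.1413 -0.1395
tablet 15774 [ 0.585 -0.207  0.1  ] [ 0.635 -0.071  0.255] n [-0.994 -0.098  0.044] swivel 0.098 tilt 0.044
```

{"name": "jog_arm", "arguments": {"series": [[0, 0, 0, -0.06, 0, 0, -0.3], [0, 0, 0, -0.06, 0, 0, -0.3], [0, 0, 0, 0, 0, 0, -0.3]]}}

```text
time: 27.35
tcp_pos: [0.6071, -0.1403, 0.1484]
tool_rot: [[-1.0, -0.0, -0.011], [-0.0, 1.0, 0.002], [0.011, 0.002, -1.0]]
force: [-7.3, 5.2, 2.5]
grip_width: 0.0555
gripper_force: 4.1
```

```bash
sed -i "s/p=W\[m&b\]/m\&=(W[...,2]>.19)\&(abs(W[...,1]+.141)<.06); p=W[m]; p=p[abs(p[:,0]-np.median(p[:,0]))<.04]/" tab.py; python3 tab.py
python3 - <<'E'
from h import *
cam('wrist','w7.png')
E
```

```text
[ 0.60705022 -0.14028836  0.14835055] [-1.    -0.    -0.011] [-7.3  5.2  2.5] 0.055490035652577985
0.563 30 -0.147 -0.1357
0.567 67 -0.147 -0.1357
0.571 54 -0.1471 -0.1357
0.579 17 -0.1418 -0.1392
0.583 19 -0.1418 -0.1391
0.587 13 -0.1435 -0.1391
tablet 33664 [ 0.587 -0.201  0.19 ] [ 0.629 -0.081  0.256] n [-0.909 -0.001 -0.417] swivel 0.001 tilt -0.43
```

View pics/w7.png

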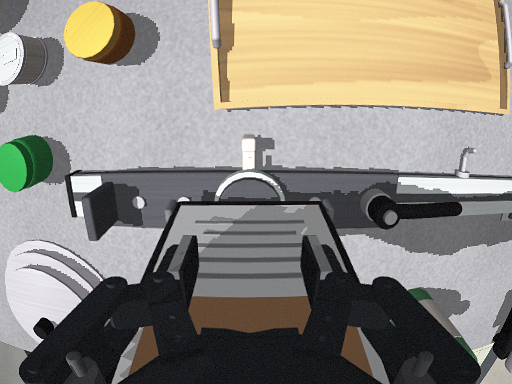

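The screen's lower edge (row 203) is square to the rail, the lever lies along the rail and the pointer is at the clip. Now the tilt.

{"name": "jog_arm", "arguments": {"series": [[0, 0, 0, 0.2, 0, 0, -0.3], [0, 0, 0, 0.2, 0, 0, -0.3], [0, 0, 0, 0, 0, -0.8, -0.3], [0, 0, 0, 0, 0, -0.8, -0.3], [0, 0, 0, -0.4, 0, 0, -0.3], [0, 0, 0, -0.15, 0, 0, -0.3], [0, 0, 0, -0.15, 0, 0, -0.3], [0, 0, 0, -0.15, 0, 0, -0.3], [0, 0, 0, -0.15, 0, 0, -0.3], [0, 0, 0, -0.15, 0, 0, -0.3], [0, 0, 0, -0.05, 0, 0, -0.3], [0, 0, 0, 0, 0, 0, -0.3]]}}

```text
time: 28.65
tcp_pos: [0.6517, -0.1412, 0.2283]
tool_rot: [[-1.0, -0.0, -0.001], [-0.0, 1.0, 0.0], [0.001, 0.0, -1.0]]
force: [-3.0, -0.6, -0.5]
grip_width: 0.0554
gripper_force: 0.6
```

{"name": "jog_arm", "arguments": {"series": [[0, 0, 0, 0.5, 0, 0, -0.3], [0, 0, 0, 0.9, 0, -0.5, -0.3], [0, 0, 0, 0.9, 0, -0.5, -0.3], [0, 0, 0, 0.9, 0, -0.5, -0.3], [0, 0, 0, 0, 0, 0, -1]]}}

```text
time: 29.15
tcp_pos: [0.4942, -0.1418, 0.3087]
tool_rot: [[-1.0, -0.001, 0.013], [-0.001, 1.0, -0.001], [-0.013, -0.001, -1.0]]
force: [1.9, 0.0, 1.4]
grip_width: 0.0683
gripper_force: 0.0
```

```bash
cat > tilt.py <<'E'
from h import *
s=r.observe();print(s['tcp_pos'])
for n in ['top','side']:
    W=cloud(cam(n))
    m=(W[...,0]>.60)&(W[...,0]<.72)&(abs(W[...,1]+.141)<.055)&(W[...,2]>.14)&(W[...,2]<.27)
    p=W[m]
    for k in range(4):
        c=p.mean(0);n_=np.linalg.svd(p-c,full_matrices=False)[2][2];e=abs((p-c)@n_);p=p[e<max(.004,2*np.median(e))]
    n_*=-np.sign(n_[0]);print(n,len(p),e.mean().round(4),n_.round(3),'swivel',np.arctan2(-n_[1],-n_[0]).round(3),'tilt',np.arcsin(n_[2]).round(3),p.min(0).round(3),p.max(0).round(3))
E
python3 tilt.py; python3 tab.py
```

```text
[ 0.49417781 -0.1417717   0.30872062]
top 474 0.0015 [-0.899  0.004  0.438] swivel -0.004 tilt 0.453 [ 0.623 -0.196  0.153] [ 0.677 -0.086  0.257]
side 787 0.0012 [-0.905 -0.002  0.425] swivel 0.002 tilt 0.439 [ 0.617 -0.196  0.14 ] [ 0.675 -0.086  0.252]
[ 0.49602007 -0.14119782  0.30455333] [-1.    -0.001  0.007] [ 1.1 -0.  -0.2] 0.0817450085195876
0.563 13 -0.1467 -0.1364
0.567 19 -0.1467 -0.1364
0.571 16 -0.1467 -0.1363
0.579 6 -0.1408 -0.1393
0.583 5 -0.1408 -0.1393
0.587 4 -0.1422 -0.1393
tablet 2224 [ 0.639 -0.201  0.19 ] [ 0.656 -0.081  0.221] n [-0.907 -0.003  0.422] swivel 0.003 tilt 0.435
```

Tilt is about 0.44 and swivel about 0. Next I look again at the worktop for the ingredients.

```bash
cat > objs.py <<'E'
from h import *
import sys
d=cam('top',sys.argv[1] if len(sys.argv)>1 else None);W=cloud(d);f=d['frame']
m=((W[...,2]>.03)&(W[...,2]<.06)&(W[...,0]<.60)&(W[...,0]>-.2)).astype(np.uint8)
n,l,st,c=cv2.connectedComponentsWithStats(m)
for i in range(1,n):
    if st[i,4]>60:
        q=W[l==i];rc=cv2.minAreaRect(q[:,:2].astype(np.float32))
        print(c[i].round(0),st[i,4],q.mean(0).round(4),np.round(rc[0],4),np.round(rc[1],3),round(rc[2],1),f[l==i].mean(0).round(0))
E
python3 objs.py t2.png
```

```text
[115. 190.] 189 [0.5456 0.5671 0.0459] [0.5461 0.5433] [0.136 0.087] 78.9 [ 82. 109. 131.]
[353. 185.] 147 [ 0.5765 -0.3952  0.0484] [ 0.5767 -0.395 ] [0.054 0.049] 82.1 [ 71. 143.  87.]
[405. 226.] 146 [ 0.4084 -0.6015  0.0455] [ 0.4121 -0.6066] [0.216 0.02 ] 5.4 [75. 73. 72.]
[354. 213.] 164 [ 0.462  -0.3967  0.0433] [ 0.4628 -0.3985] [0.053 0.058] 0.2 [192. 194. 195.]
[326. 214.] 161 [ 0.4542 -0.2813  0.0475] [ 0.4543 -0.2825] [0.054 0.053] 52.9 [186. 160. 100.]
[327. 239.] 268 [ 0.3567 -0.283   0.0411] [ 0.3573 -0.2841] [0.05  0.085] 33.1 [186. 170. 153.]
[329. 268.] 166 [ 0.2426 -0.2904  0.0473] [ 0.2434 -0.2904] [0.051 0.053] 2.2 [127.  78. 153.]
```

View pics/t2.png

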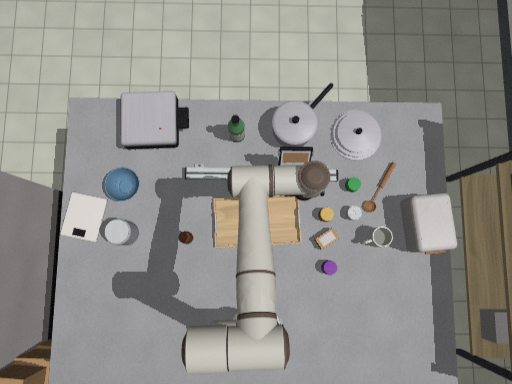

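The picture shows three ingredients: amber jar (326,214), tin (354,213) and carton (327,239). The purple (329,268) and green (353,185) jars are decoys. I start with the jar.

{"name": "jog_arm", "arguments": {"series": [[0, 0, 0, 0.2, -0.7, 0, -1], [0, 0, 0, 0.2, -0.7, 0, -1], [0, 0, 0, 0.2, -0.7, 0, -1], [0, 0, 0, 0.2, -0.73, 0.5, -1], [0, 0, 0, 0, 0, 0.5, -1], [0, 0, 0, 0, 0, 0.5, -1], [0, 0, 0, 0, 0, 0.5, -1], [0, 0, 0, 0, 0, 0, -1]]}}

```text
time: 30.15
tcp_pos: [0.4538, -0.2822, 0.1971]
tool_rot: [[-1.0, 0.001, -0.01], [0.001, 1.0, 0.004], [0.01, 0.004, -1.0]]
force: [-0.4, 0.5, -0.6]
grip_width: 0.0854
gripper_force: 0.0
```

```bash
cat > near.py <<'E'
from h import *
import sys
x,y,z0,z1=map(float,sys.argv[1:5])
d,W,s=wrist();R=np.array(s['tool_rot']);t=np.array(s['tcp_pos']);print('tcp',t.round(4),'phi',np.degrees(np.arctan2(R[1,1],R[0,1])).round(1),R[:2,2].round(3),s['grip_width'])
m=(np.hypot(W[...,0]-x,W[...,1]-y)<.07)&(W[...,2]>z0)&(W[...,2]<z1)
n,l,st,c=cv2.connectedComponentsWithStats(m.astype(np.uint8));i=1+np.argmax(st[1:,4]);q=W[l==i]
rc=cv2.minAreaRect(q[:,:2].astype(np.float32));p=np.array(rc[0])
print(len(q),q.mean(0).round(4),p.round(4),np.round(rc[1],3),round(rc[2],1))
e=np.array([p[0]-t[0],p[1]-t[1],0])@R/.05;print('shift units',e.round(2))
E
python3 near.py .4545 -.2825 .042 .06
```

```text
tcp [ 0.4538 -0.2822  0.1971] phi 90.0 [-0.01   0.004] 0.08537120652485254
2202 [ 0.4546 -0.2836  0.0489] [ 0.4556 -0.2835] [0.053 0.054] 89.4
shift units [-0.04 -0.03 -0.  ]
```

{"name": "jog_arm", "arguments": {"series": [[0, 0, 0, -0.04, -0.03, 0.8, -1], [0, 0, 0, 0, 0, 0.8, -1], [0, 0, 0, 0, 0, 0.8, -1], [0, 0, 0, 0, 0, 0.8, -1], [0, 0, 0, 0, 0, 0.5, -1], [0, 0, 0, 0, 0, 0, -1], [0, 0, 0, 0, 0, 0, 1], [0, 0, 0, 0, 0, 0, 1], [0, 0, 0, 0, 0, 0, 1], [0, 0, 0, 0, 0, 0, 1]]}}

```text
time: 31.2
tcp_pos: [0.4596, -0.2849, 0.02]
tool_rot: [[-1.0, -0.001, 0.006], [-0.001, 1.0, -0.002], [-0.006, -0.002, -1.0]]
force: [-0.1, 2.5, 7.3]
grip_width: 0.0564
gripper_force: 64.3
```

{"name": "jog_arm", "arguments": {"series": [[0, 0, 0, 0, 0, -0.3, 1], [0, 0, 0, 0, 0, -0.7, 1], [0, 0, 0, 0, 0, -0.7, 1], [0, 0, 0, 0, 0, 0, 1]]}}

```text
time: 31.6
tcp_pos: [0.4607, -0.2857, 0.108]
tool_rot: [[-1.0, -0.001, 0.011], [-0.001, 1.0, -0.004], [-0.011, -0.004, -1.0]]
force: [1.6, 1.0, -2.4]
grip_width: 0.0564
gripper_force: 64.6
```

{"name": "jog_arm", "arguments": {"series": [[0, 0, 0, 0.07, 0.7, 0, 1], [0, 0, 0, 0.07, 0.9, 0, 1], [0, 0, 0, 0.07, 0.9, 0, 1], [0, 0, 0, 0.07, 0.9, 0, 1], [0, 0, 0, 0.07, 0.9, 0, 1], [0, 0, 0, 0.07, 0.9, 0, 1], [0, 0, 0, 0.07, 0.9, 0, 1], [0, 0, 0, 0.06, 0.9, 0, 1], [0, 0, 0, 0, 0.7, 0, 1], [0, 0, 0, 0, 0, 0, 1], [0, 0, 0, 0, 0, 0, 1]]}}

```text
time: 32.7
tcp_pos: [0.4289, 0.101, 0.1021]
tool_rot: [[-1.0, -0.002, -0.001], [-0.002, 1.0, -0.0], [0.001, -0.0, -1.0]]
force: [-0.8, -1.0, -3.1]
grip_width: 0.0564
gripper_force: 65.0
```

{"name": "jog_arm", "arguments": {"series": [[0, 0, 0, 0, 0, 0.6, 1], [0, 0, 0, 0, 0, 0.5, 1], [0, 0, 0, 0, 0, 0.3, 1], [0, 0, 0, 0, 0, 0.1, 1], [0, 0, 0, 0, 0, 0.05, 1], [0, 0, 0, 0, 0, 0, 1]]}}

```text
time: 33.3
tcp_pos: [0.4279, 0.0984, 0.0261]
tool_rot: [[-1.0, 0.001, -0.004], [0.001, 1.0, -0.003], [0.004, -0.003, -1.0]]
force: [-5.8, -2.6, 10.9]
grip_width: 0.0566
gripper_force: 66.4
```

{"name": "jog_arm", "arguments": {"series": [[0, 0, 0, 0, 0, 0, -0.8], [0, 0, 0, 0, 0, 0, -0.8], [0, 0, 0, 0, 0, 0, -0.8], [0, 0, 0, 0, 0, -0.4, -0.8], [0, 0, 0, 0, 0, -0.7, -0.8], [0, 0, 0, 0, 0, -0.8, -0.8], [0, 0, 0, 0, 0, -0.8, -1], [0, 0, 0, 0, 0, -0.8, -1], [0, 0, 0, -0.1, -0.8, 0, -1], [0, 0, 0, -0.1, -0.9, 0, -1], [0, 0, 0, -0.1, -0.9, 0, -1], [0, 0, 0, -0.1, -0.9, 0, -1]]}}

```text
time: 34.5
tcp_pos: [0.4499, -0.076, 0.2005]
tool_rot: [[-1.0, -0.001, 0.001], [-0.001, 1.0, 0.0], [-0.001, 0.0, -1.0]]
force: [0.6, 0.8, 0.0]
grip_width: 0.0853
gripper_force: 0.0
```

{"name": "jog_arm", "arguments": {"series": [[0, 0, 0, -0.1, -0.9, 0, -1], [0, 0, 0, -0.1, -0.9, 0, -1], [0, 0, 0, -0.1, -0.9, 0, -1], [0, 0, 0, 0, -0.9, 0, -1], [0, 0, 0, 0, -0.9, 0, -1], [0, 0, 0, 0, -0.9, 0, -1], [0, 0, 0, 0, -1.0, 0, -1], [0, 0, -0.9, 0, 0, 0, -1], [0, 0, -0.9, 0, 0, 0, -1], [0, 0, -0.9, 0, 0, 0, -1], [0, 0, -0.9, 0, 0, 0, -1], [0, 0, -0.9, 0, 0, 0, -1]]}}

```text
time: 35.7
tcp_pos: [0.4648, -0.3946, 0.1997]
tool_rot: [[-0.806, -0.592, -0.0], [-0.592, 0.806, 0.0], [0.0, 0.0, -1.0]]
force: [-0.3, -0.3, 0.6]
grip_width: 0.0852
gripper_force: 0.0
```

{"name": "jog_arm", "arguments": {"series": [[0, 0, -0.9, 0, 0, 0, -1], [0, 0, -0.9, 0, 0, 0, -1], [0, 0, -0.9, 0, 0, 0, -1], [0, 0, -0.9, 0, 0, 0, -1], [0, 0, -0.9, 0, 0, 0, -1], [0, 0, -0.9, 0, 0, 0, -1], [0, 0, -0.9, 0, 0, 0, -1], [0, 0, -0.45, 0, 0, 0, -1], [0, 0, 0, 0, 0, 0, -1]]}}

```text
time: 36.6
tcp_pos: [0.4649, -0.3945, 0.1998]
tool_rot: [[0.0, -1.0, -0.0], [-1.0, -0.0, 0.0], [-0.0, 0.0, -1.0]]
force: [0.3, 0.9, -0.0]
grip_width: 0.0856
gripper_force: 0.0
```

```bash
python3 near.py .462 -.397 .037 .06; python3 objs.py
```

```text
tcp [ 0.4649 -0.3945  0.1998] phi -180.0 [-0.  0.] 0.08562178087329138
2403 [ 0.4624 -0.3984  0.0433] [ 0.4627 -0.3978] [0.058 0.057] 89.8
shift units [0.07 0.04 0.  ]
[113. 190.] 165 [0.5456 0.574  0.0462] [0.5414 0.5558] [0.136 0.069] 58.5 [ 84. 111. 133.]
[291. 180.] 150 [ 0.5955 -0.1405  0.0384] [ 0.5915 -0.1377] [0.278 0.017] 90.0 [90. 90. 92.]
[354. 213.] 166 [ 0.4619 -0.3964  0.0434] [ 0.4626 -0.3966] [0.057 0.053] 89.7 [191. 193. 194.]
[406. 230.] 130 [ 0.3915 -0.603   0.045 ] [ 0.3907 -0.6024] [0.176 0.017] 10.1 [75. 74. 73.]
[232. 221.] 153 [0.4229 0.0971 0.0527] [0.4238 0.098 ] [0.052 0.052] 88.9 [127. 104.  61.]
[331. 269.] 110 [ 0.2394 -0.2983  0.0486] [ 0.2385 -0.3006] [0.036 0.055] 67.0 [137.  87. 163.]
```

{"name": "jog_arm", "arguments": {"series": [[0, 0, 0, 0.07, 0.04, 0.8, -1], [0, 0, 0, 0, 0, 0.8, -1], [0, 0, 0, 0, 0, 0.8, -1], [0, 0, 0, 0, 0, 0.8, -1], [0, 0, 0, 0, 0, 0.5, -1], [0, 0, 0, 0, 0, 0, -1], [0, 0, 0, 0, 0, 0, 1], [0, 0, 0, 0, 0, 0, 1], [0, 0, 0, 0, 0, 0, 1], [0, 0, 0, 0, 0, 0, 1]]}}

```text
time: 37.7
tcp_pos: [0.4644, -0.3988, 0.0176]
tool_rot: [[0.001, -1.0, 0.004], [-1.0, -0.001, -0.002], [0.003, -0.004, -1.0]]
force: [0.0, 0.1, 6.0]
grip_width: 0.0564
gripper_force: 64.9
```

{"name": "jog_arm", "arguments": {"series": [[0, 0, 0, 0, 0, -0.3, 1], [0, 0, 0, 0, 0, -0.7, 1], [0, 0, 0, 0, 0, -0.7, 1], [0, 0, 0, 0, 0, 0, 1]]}}

```text
time: 38.1
tcp_pos: [0.4661, -0.3997, 0.1059]
tool_rot: [[0.001, -1.0, 0.01], [-1.0, -0.001, -0.006], [0.006, -0.01, -1.0]]
force: [0.8, 0.1, -0.8]
grip_width: 0.0563
gripper_force: 64.6
```

{"name": "jog_arm", "arguments": {"series": [[0, 0, 0, -0.6, 0.06, 0, 1], [0, 0, 0, -0.8, 0.06, 0, 1], [0, 0, 0, -0.9, 0.06, 0, 1], [0, 0, 0, -0.9, 0.06, 0, 1], [0, 0, 0, -0.9, 0.06, 0, 1], [0, 0, 0, -0.9, 0.06, 0, 1], [0, 0, 0, -0.9, 0.06, 0, 1], [0, 0, 0, -0.9, 0.06, 0, 1], [0, 0, 0, -0.7, 0.06, 0, 1], [0, 0, 0, -0.5, 0.06, 0, 1], [0, 0, 0, 0, 0, 0, 1], [0, 0, 0, 0, 0, 0, 1]]}}

```text
time: 39.3
tcp_pos: [0.4322, 0.0025, 0.0998]
tool_rot: [[0.002, -1.0, -0.001], [-1.0, -0.002, 0.0], [-0.0, 0.001, -1.0]]
force: [0.5, -0.1, -2.2]
grip_width: 0.0564
gripper_force: 64.6
```

{"name": "jog_arm", "arguments": {"series": [[0, 0, 0, 0, 0, 0.6, 1], [0, 0, 0, 0, 0, 0.5, 1], [0, 0, 0, 0, 0, 0.3, 1], [0, 0, 0, 0, 0, 0.1, 1], [0, 0, 0, 0, 0, 0.05, 1], [0, 0, 0, 0, 0, 0, 1]]}}

```text
time: 39.9
tcp_pos: [0.4313, 0.0007, 0.0235]
tool_rot: [[-0.001, -1.0, -0.003], [-1.0, 0.001, -0.001], [0.001, 0.003, -1.0]]
force: [-5.9, -2.5, 9.8]
grip_width: 0.0562
gripper_force: 65.7
```

{"name": "jog_arm", "arguments": {"series": [[0, 0, 0, 0, 0, 0, -0.8], [0, 0, 0, 0, 0, 0, -0.8], [0, 0, 0, 0, 0, 0, -0.8], [0, 0, 0, 0, 0, -0.4, -0.8], [0, 0, 0, 0, 0, -0.7, -0.8], [0, 0, 0, 0, 0, -0.8, -0.8], [0, 0, 0, 0, 0, -0.8, -1], [0, 0, 0, 0, 0, -0.8, -1], [0, 0, 0, 0.9, 0.2, 0, -1], [0, 0, 0, 0.9, 0.2, 0, -1], [0, 0, 0, 0.9, 0.3, 0, -1], [0, 0, 0, 0.9, 0.3, 0, -1]]}}

```text
time: 41.1
tcp_pos: [0.3823, -0.1794, 0.1979]
tool_rot: [[0.001, -1.0, 0.001], [-1.0, -0.001, -0.0], [0.0, -0.001, -1.0]]
force: [1.0, 0.5, -0.7]
grip_width: 0.0855
gripper_force: 0.0
```

{"name": "jog_arm", "arguments": {"series": [[0, 0, 0, 0.9, 0.25, 0, -1], [0, 0, 0, 0.9, 0.25, 0, -1], [0, 0, 0, 0.3, 0, 0, -1], [0, 0, -0.9, 0, 0, 0, -1], [0, 0, -0.9, 0, 0, 0, -1], [0, 0, -0.9, 0, 0, 0, -1], [0, 0, -0.9, 0, 0, 0, -1], [0, 0, -0.53, 0, 0, 0, -1], [0, 0, 0, 0, 0, 0, -1]]}}

```text
time: 42.0
tcp_pos: [0.3579, -0.283, 0.1975]
tool_rot: [[0.545, -0.838, 0.0], [-0.838, -0.545, 0.0], [0.0, -0.0, -1.0]]
force: [0.4, 0.3, -0.2]
grip_width: 0.0855
gripper_force: 0.0
```

```bash
python3 near.py .357 -.284 .033 .06; python3 objs.py
```

```text
tcp [ 0.3579 -0.283   0.1975] phi -147.0 [0. 0.] 0.08554616284430504
3783 [ 0.3589 -0.2864  0.041 ] [ 0.3577 -0.2846] [0.05  0.084] 33.6
shift units [ 0.03  0.02 -0.  ]
[116. 189.] 183 [0.5499 0.5636 0.0463] [0.5504 0.5372] [0.098 0.135] 0.1 [ 82. 108. 130.]
[284. 180.] 114 [ 0.5955 -0.1123  0.0391] [ 0.5912 -0.1095] [0.017 0.221] 0.0 [ 99. 100. 102.]
[353. 185.] 150 [ 0.5762 -0.3945  0.0475] [ 0.5758 -0.3961] [0.055 0.047] 88.8 [ 69. 141.  85.]
[405. 226.] 153 [ 0.4103 -0.6017  0.0453] [ 0.4102 -0.6051] [0.213 0.017] 6.9 [76. 74. 74.]
[256. 220.] 161 [0.4316 0.0022 0.0493] [0.4316 0.0023] [0.053 0.052] 0.6 [120. 121. 122.]
[232. 222.] 149 [0.4227 0.0978 0.0528] [0.4238 0.0983] [0.053 0.053] 1.7 [132. 109.  64.]
[323. 242.] 142 [ 0.344  -0.2693  0.0409] [ 0.3497 -0.2721] [0.05  0.057] 34.0 [184. 167. 150.]
[329. 268.] 167 [ 0.2423 -0.2906  0.0477] [ 0.2421 -0.291 ] [0.053 0.052] 43.5 [129.  80. 155.]
```

Aligned with the carton. Grasp and lift.

{"name": "jog_arm", "arguments": {"series": [[0, 0, 0, 0.03, 0.02, 0.8, -1], [0, 0, 0, 0, 0, 0.8, -1], [0, 0, 0, 0, 0, 0.8, -1], [0, 0, 0, 0, 0, 0.8, -1], [0, 0, 0, 0, 0, 0.5, -1], [0, 0, 0, 0, 0, 0, -1], [0, 0, 0, 0, 0, 0, 1], [0, 0, 0, 0, 0, 0, 1], [0, 0, 0, 0, 0, 0, 1], [0, 0, 0, 0, 0, 0, 1]]}}

```text
time: 43.1
tcp_pos: [0.3593, -0.2853, 0.0144]
tool_rot: [[0.546, -0.838, 0.004], [-0.838, -0.546, -0.002], [0.004, -0.003, -1.0]]
force: [-0.1, 1.5, 7.1]
grip_width: 0.049
gripper_force: 63.6
```

{"name": "jog_arm", "arguments": {"series": [[0, 0, 0, 0, 0, -0.3, 1], [0, 0, 0, 0, 0, -0.7, 1], [0, 0, 0, 0, 0, -0.7, 1], [0, 0, 0, 0, 0, 0, 1], [0, 0, 0.9, 0, 0, 0, 1], [0, 0, 0.9, 0, 0, 0, 1], [0, 0, 0.9, 0, 0, 0, 1], [0, 0, 0.9, 0, 0, 0, 1], [0, 0, 0.2, 0, 0, 0, 1], [0, 0, 0, 0, 0, 0, 1]]}}

```text
time: 44.1
tcp_pos: [0.3576, -0.2846, 0.0974]
tool_rot: [[0.048, -0.999, 0.0], [-0.999, -0.048, 0.0], [-0.0, -0.0, -1.0]]
force: [0.6, -0.0, -1.5]
grip_width: 0.0492
gripper_force: 62.7
```

{"name": "jog_arm", "arguments": {"series": [[0, 0, 0, -0.6, -0.3, 0, 1], [0, 0, 0, -0.7, -0.34, 0, 1], [0, 0, 0, -0.7, -0.34, 0, 1], [0, 0, 0, -0.7, -0.34, 0, 1], [0, 0, 0, -0.6, -0.3, 0, 1], [0, 0, 0, -0.32, -0.16, 0, 1], [0, 0, 0, 0, 0, 0, 1], [0, 0, 0, 0, 0, 0, 1]]}}

```text
time: 44.9
tcp_pos: [0.438, -0.0996, 0.0973]
tool_rot: [[0.048, -0.999, -0.001], [-0.999, -0.048, 0.0], [-0.0, 0.001, -1.0]]
force: [-1.0, 0.0, -1.8]
grip_width: 0.0487
gripper_force: 62.7
```

{"name": "jog_arm", "arguments": {"series": [[0, 0, 0, 0, 0, 0.6, 1], [0, 0, 0, 0, 0, 0.5, 1], [0, 0, 0, 0, 0, 0.3, 1], [0, 0, 0, 0, 0, 0.1, 1], [0, 0, 0, 0, 0, 0, 1]]}}

```text
time: 45.4
tcp_pos: [0.4377, -0.1006, 0.022]
tool_rot: [[0.046, -0.999, -0.002], [-0.999, -0.046, -0.0], [0.0, 0.002, -1.0]]
force: [0.1, 0.1, -0.7]
grip_width: 0.0488
gripper_force: 62.7
```

{"name": "jog_arm", "arguments": {"series": [[0, 0, 0, 0, 0, 0.04, 1], [0, 0, 0, 0, 0, 0, 1], [0, 0, 0, 0, 0, 0, -0.7], [0, 0, 0, 0, 0, 0, -0.7], [0, 0, 0, 0, 0, 0, -0.7], [0, 0, 0, 0, 0, -0.4, -0.7], [0, 0, 0, 0, 0, -0.7, -0.7], [0, 0, 0, 0, 0, -0.8, -0.7], [0, 0, 0, 0, 0, -0.8, -1], [0, 0, 0, 0, 0, -0.8, -1], [0, 0, 0, 0, 0, -0.8, -1]]}}

```text
time: 46.5
tcp_pos: [0.4378, -0.0998, 0.2375]
tool_rot: [[0.047, -0.999, 0.001], [-0.999, -0.047, 0.0], [-0.0, -0.001, -1.0]]
force: [1.4, -0.0, 0.3]
grip_width: 0.0857
gripper_force: 0.0
```

{"name": "jog_arm", "arguments": {"series": [[0, 0, 0, 0.8, 0, 0, -1], [0, 0, 0, 0.9, 0, 0, -1], [0, 0, 0, 0.9, 0, 0, -1], [0, 0, 0, 0.9, 0, 0, -1], [0, 0, 0, 0.9, 0, 0, -1], [0, 0, 0, 0.9, 0, 0, -1], [0, 0, 0, 0.9, 0, 0, -1], [0, 0, 0, 0, 0, 0, -1], [0, 0, 0, 0, 0, 0, -1]]}}

```text
time: 47.4
tcp_pos: [0.4522, -0.4101, 0.2346]
tool_rot: [[0.045, -0.999, -0.001], [-0.999, -0.045, 0.001], [-0.001, 0.001, -1.0]]
force: [0.4, 1.0, 0.4]
grip_width: 0.0856
gripper_force: 0.0
```

```bash
python3 objs.py t3.png; python3 tilt.py
python3 - <<'E'
from h import *
W=cloud(cam('side','s3.png'));t=cloud(cam('top'))
m=(abs(t[...,0]-.575)<.013)&(abs(t[...,1]+.14)<.03)&(t[...,2]>.025)&(t[...,2]<.045);print('clip',t[m].mean(0))
m=(abs(t[...,0]-.62)<.03)&(abs(t[...,1]-.02)<.1)&(t[...,2]>.055)&(t[...,2]<.09);q=t[m];print('lever',len(q),cv2.minAreaRect(q[:,:2].astype(np.float32)))
m=(abs(t[...,0]-.62)<.03)&(abs(t[...,1]+.28)<.04)&(t[...,2]>.07)&(t[...,2]<.1);print('tab',t[m].mean(0))
m=(abs(t[...,0]-.43)<.15)&(abs(t[...,1])<.2)&(t[...,2]>.012)&(t[...,2]<.024);q=t[m];print('tray',cv2.minAreaRect(q[:,:2].astype(np.float32)))
E
```

```text
[112. 190.] 156 [0.5454 0.5779 0.0453] [0.5404 0.5636] [0.131 0.059] 48.7 [ 81. 109. 131.]
[305. 180.] 90 [ 0.5945 -0.1985  0.0394] [ 0.5938 -0.2017] [0.015 0.161] 3.0 [109. 110. 112.]
[255. 219.] 163 [0.4316 0.0024 0.0496] [0.4318 0.0023] [0.053 0.052] 0.4 [193. 195. 195.]
[281. 218.] 269 [ 0.4379 -0.0981  0.0469] [ 0.4383 -0.098 ] [0.049 0.084] 1.9 [187. 169. 151.]
[232. 221.] 154 [0.423  0.0973 0.0529] [0.4236 0.0985] [0.052 0.053] 1.8 [126. 103.  60.]
[406. 234.] 110 [ 0.3791 -0.6045  0.0451] [ 0.3797 -0.6048] [0.154 0.016] 10.0 [76. 74. 73.]
[ 0.45235043 -0.40919893  0.23500917]
top 557 0.0016 [-0.903  0.001  0.431] swivel -0.001 tilt 0.445 [ 0.615 -0.196  0.14 ] [ 0.676 -0.086  0.256]
side 702 0.0012 [-0.906 -0.003  0.424] swivel 0.003 tilt 0.438 [ 0.618 -0.196  0.141] [ 0.674 -0.087  0.251]
clip [ 0.5692463  -0.14239958  0.03151545]
lever 107 ((0.6210470199584961, -0.006838671863079071), (0.1458706259727478, 0.030090542510151863), 83.82906341552734)
tab [ 0.61859286 -0.27401852  0.08244137]
tray ((0.45219650864601135, 0.008967280387878418), (0.25354811549186707, 0.37560880184173584), 2.0879523754119873)
```

View pics/s3.png

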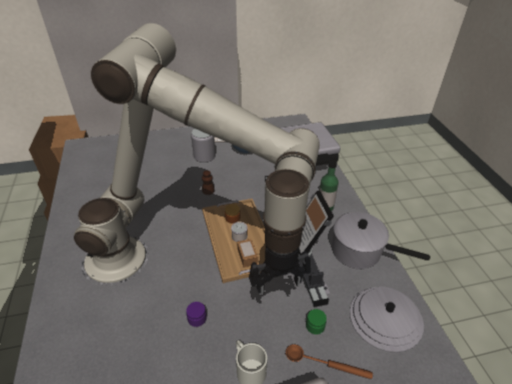

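The picture shows the carton, tin and jar standing on the tray at (247,252), (240,231) and (233,213). The decoys and bystanders are where they were, and the gripper is clear of everything.

```bash
python3 -c "
from cell import r
print(r.job_done())"
```

```text
the job is handed in; nothing more can be done
None
```

The job is handed in: by my last measurements the pointer is about 1.5 mm from the clip, the lever is tight, the tablet faces straight out leaning back about 25°, and the jar, tin and carton stand upright on the tray. The carriage slipped about 2 cm on the first tightening, so I loosened, re-set and tightened it again.

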